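# Snap the battery cover onto a blood mixer and lock it

## Task

The fresh battery is already in the open bay on the sloping front of the blood mixer. Fetch the loose grey battery cover, lay it on the bay and press it down evenly, corner by corner, by feel and without ramming it, until it has clicked home and lies flush all round. Then turn the blue lock collar beside it clockwise to the green mark, so that its orange tongue lies over the cover, and let go; leave the spent battery, the jar, the bottle and the tube stripper where they are.

Things in the scene. Friction and masses are not known exactly. Their poses are not given: they have to be found in the camera images.
- cover_grip (a point): Loose light grey plastic battery cover, 0.12 kg, lying rib up: plate 100 (x) x 140 (y) x 8 mm, dark grip rib mid-top 50 mm long (x), 14 thick (y), 22 tall; below, a skirt 72 x 124 mm, 12.5 deep, with snap beads on its long sides. Point: middle of the rib, 11 mm above the plate's top face, 31.5 above the table at the start. z out of the top face. Half a turn about z makes no difference.
- corner_a (a point): Corner of the cover's top face, +50 mm in its x and +70 mm in its y from the middle. With the cover home all four corners lie in the plane z = 0 of bay; laid on loosely they stand 6 to 9 mm above it. Four paler pads on the top face, at (+-36, +-50) mm from the middle, lie over the clips: press there.
- corner_b (a point): Corner of the cover's top face at (+50, -70) mm. Pressed over one clip with about 8 to 14 N that corner snaps down while the opposite one rises a little; the last corners take up to about 20 N; the middle of the cover would take 25 to 40 N.
- corner_c (a point): Corner of the cover's top face at (-50, -70) mm. A corner that has not clicked stands 4 mm or more high when let go.
- corner_d (a point): Corner of the cover's top face at (-50, +70) mm.
- mixer: White blood mixer. Origin on the table under its console; x to its rear, z up. Reaches 74 mm forwards, 344 back, 170 to each side; console slopes 30 deg, 51 to 136 mm high; behind it a navy cradle, up to 270 mm high. Its feet are soft: pressed, the machine sinks about 1 mm per 2.5 N (13 mm at most) and springs back, so press by force, not to a depth.
- bay: Open battery bay. Origin at its centre in the plane of the console's face; x up the slope, y to the collar, z square out of the face (30 deg off vertical). Recess 105 (x) x 145 (y) x 8 mm deep. Cover home: flush, its x along this x (either way), cover_grip at (0,0,11) mm. Clips at (+-37,+-48). The cradle's lip overhangs at x 106 to 147, z 66 to 107 mm: hold the tool square to the face.
- collar (a joint): Turn of the lock collar (rad), a captive grey ring, 48 mm across, axis along bay's z at (0, 104) mm in bay. Grows clockwise seen facing the console; light friction (0.06 N m), stays put. At 0 its orange tongue (41 mm long from the axis) and bar point up the slope, 10 deg clockwise of bay's x; at 1.4, its stop, the tongue points along bay's -y, over the cover (locked).
- collar_grip (a point): On the lock collar's axis, half-way up its blue grip bar, 18.5 mm out from the console's face. The bar is 48 mm long, 12 thick, 19 tall (from 9 to 28 mm out) and lies along the tongue; the white line on its tail is at the red dot unlocked, at the green dot locked. The tongue's underside is 2.5 mm above the face: it passes only over a cover that is down.
- spent_pack: The spent battery, a dark block 66 x 108 x 26 mm with a red stripe, 0.4 kg. Origin at the middle of its underside. To be left alone.
- jar: Glass jar with a steel lid, 64 mm in diameter, 100 mm tall. Origin at the middle of its underside. To be left alone.
- sanitizer: White bottle with a blue cap, 60 mm in diameter, 170 mm tall, beside the mixer. Origin at the middle of its underside. To be left alone.
- stripper: Tube stripper, blue-handled pliers lying flat, about 150 mm long, 50 mm wide and 17 mm tall, 0.16 kg. Origin near its middle, on the table. To be left alone.

How it is judged:
By the outcome, as a careful person would: the job done as asked, in the order asked, and still so for the second after the job is handed in, with the robot touching nothing.
It also fails if it takes over 64 s, if anything falls off the work surface, if the arm or the gripper's body presses on something with over 40 N, if the wrist force passes 120 N, or if a joint passes its speed limit or range.

## Robot

A 6-joint arm with a two-finger parallel gripper is mounted at the origin on the work surface. World frame = base frame: x ahead of the robot, y to its left, z up, the work surface at z = 0. Lengths are in m, angles in rad, forces in N, time in s.
With the tool pointing down it reaches from about 0.4 to 0.825 m from the base axis. Payload 7 kg.
Tool frame: the origin (TCP) lies between the finger pads; the fingertips stand 11 mm ahead of it and the grasp point (between the pads) lies 8 mm behind it (arm.tips_ahead is the distance from the TCP to the fingertips, in m); z points along the fingers, x is the direction in which the jaws open and shut, and the axes are right-handed (so a half turn about z gives the same grasp; the last joint's range is limited). The gripper opens to 88 mm and grips with 3 to 60 N. Pads are 19 mm wide; open, the fingers measure 130 mm over their backs; the gripper's body (78 mm by 193 mm) begins 47 mm behind the grasp point.
Start: joints at [-0.998, 0.359, 0.012, 0, -1.224, -0.288], TCP at [0.19, -0.648, 0.238] pointing down, gripper open.
Joint ranges: [-3.07, 3.07], [-1.43, 2.12], [-1.02, 1.25], [-3.03, 1.67], [-3.05, -0], [-3.03, 3.03]. Speed limits (rad/s): [2.39, 2.39, 3.01, 3.14, 3.14, 3.14].

## Interface

Orientations are given as [roll, pitch, yaw] about the fixed x, y, z axes, in that order (R = Rz(yaw) Ry(pitch) Rx(roll)).
In Python, from station import arm, optics, finder gives the robot as it stands. The module is installed in compiled form; this text tells all that it offers.
- The arm moves only by the tool apply_moves, never from a script. Its argument "increments" is one flat list of numbers, 6 for each row, row after row: the shift along the world's x, y, z in m, then the turn, a rotation vector about the world's x, y, z in rad. In form: [tx, ty, tz, rx, ry, rz, tx, ty, tz, rx, ry, rz, ...]. A call has 1 to 20 rows; each row shifts and turns the pose as measured when the row begins; what a row does not reach is not made up. A row lasts 1/12 s, in which the tool goes at most 41.7 mm and 7.16 degrees, less where a joint would pass 70% of its speed; a pose out of reach is approached as far as the arm can. A call with a gripper value outside its range is refused whole. "hand" is the closure, from 0 (fully open) to 1 (shut), set as the call begins (left out, the last holds). The fingers move at their own pace and stop on an object; "force" is the grip in N (left out, the last holds). Time passes only in rows, so rows that do not move let the fingers close. It gives the time, the measured TCP pose, the force and the opening at its end, in the units of the state.
- arm.get_state(): the state, without advancing time (a new reading comes with each control period).
- optics.grab_frame(name): name is "scene" or "top" or "wrist"; returns the picture (420x560x3 uint8, red, green, blue); there is no depth.
- optics.camera_model(name): a dict with "fx", "fy", "cx", "cy" (pixels), "dist_coeffs" ([k1, k2, p1, p2, k3] as OpenCV has them; the pictures are not rectified), "world_to_cam" (4x4, takes a point from world to camera coordinates); the wrist camera has in their place "T_tool_cam" (4x4, takes a point from camera to tool coordinates, whose origin is the TCP and whose axes are the tool frame's). Camera axes: x right, y up, looking along -z (the intrinsics and any distortion apply to the point x, -y, -z); pixel columns grow to the right and rows downward; lengths in m; the calibration is good to about 2 mm. A picture is of the moment at which its call begins: read the wrist's pose just before it. camera_model takes no time and is no camera call.
- arm.job_done(): hands the job in, once; it reports no verdict.
Trained networks look in the newest picture that a camera, given by its name, has taken for a name from the list of things; names that differ only in an ending like _2 or _b are one class to them, and where a whole thing is asked for, a point or a joint stands for the part that bears it (a point fixed in the world has none). Each returns a list of dicts, best first, with "conf" (0 to 1); they miss things now and then, are a little off and sometimes report something else, mostly with a low value. They report only what shows in the picture. A call takes as long as a camera call.
- finder.find_in(camera, name): "box" ([left, top, right, bottom] in pixels, round what is visible of it).
- finder.landmark_of(camera, name): "point" ([column, row] in pixels: a listed point, or the origin of a listed thing).
The state is a dict: "t": time; "q": joint angles; "qd": joint speeds; "joint_efforts": joint torques, N m; "eef_pos": TCP position; "ee_rot": TCP orientation; "force": force on the tool from outside, world axes, zero at the start; "moment": the same for the moment, N m; "width": finger opening in m.
Only numpy, scipy, OpenCV 4.12 (cv2) and the standard library are available. Lean on these libraries where they do the work, as an engineer would, in place of code of your own. Each camera call takes 0.05 s, during which the arm holds its last target. There are 200 camera calls.

## Working session

There is one attempt and no reset: what is moved stays moved. The work goes in short steps, Python scripts to look and compute and a tool call to move; the robot and the scene stay as the last step left them, time stands still between calls to the robot, and variables do not carry over. Pictures are saved under pics/ and viewed, about 8 in all and at most 12, crops included, and the job is handed in when it is done.

Besides the shell and the picture viewer there is one more tool, called after "Call:" as name(argument=value, ...) on one line, values as JSON. apply_moves: Moves the arm, as the interface text tells. Its arguments: {"type":"object","properties":{"increments":{"type":"array"},"hand":{"type":"number"},"force":{"type":"number"}},"required":["increments"]}

```bash
mkdir -p pics; cat > h.py <<'E'
import numpy as np, cv2, json
from station import arm, optics, finder
from scipy.spatial.transform import Rotation as R
def tool():
    s=arm.get_state(); T=np.eye(4); T[:3,:3]=R.from_euler('xyz',s['ee_rot']).as_matrix(); T[:3,3]=s['eef_pos']; return T
def w2c(name,T=None):
    m=optics.camera_model(name)
    if 'world_to_cam' in m: return m,np.array(m['world_to_cam'])
    return m,np.linalg.inv((tool() if T is None else T)@np.array(m['T_tool_cam']))
def K(m): return np.array([[m['fx'],0,m['cx']],[0,m['fy'],m['cy']],[0,0,1.]])
def proj(name,P,T=None):
    m,W=w2c(name,T); F=np.diag([1,-1,-1,1])@W
    return cv2.projectPoints(np.atleast_2d(np.array(P,float)),cv2.Rodrigues(F[:3,:3])[0],F[:3,3],K(m),np.array(m['dist_coeffs']))[0][:,0]
def ray(name,px,T=None):
    m,W=w2c(name,T); u=cv2.undistortPoints(np.array([[px]],float),K(m),np.array(m['dist_coeffs']))[0,0]
    C=np.linalg.inv(W); d=C[:3,:3]@np.array([u[0],-u[1],-1]); return C[:3,3],d/np.linalg.norm(d)
def atz(name,px,z,T=None):
    o,d=ray(name,px,T); return o+d*(z-o[2])/d[2]
def tri(rays):
    A=sum(np.eye(3)-np.outer(d,d) for o,d in rays); b=sum((np.eye(3)-np.outer(d,d))@o for o,d in rays); return np.linalg.solve(A,b)
def save(name,fn):
    im=optics.grab_frame(name); cv2.imwrite('pics/'+fn,im[:,:,::-1]); return im
E
python3 - <<'E'
from h import *
a=save('scene','s0.png');b=save('top','t0.png');c=save('wrist','w0.png')
cv2.imwrite('pics/st.png',cv2.resize(np.hstack([a,b])[:,:,::-1],(1120,420))[:, :])
for cam in ['scene','top','wrist']:
    for n in ['cover_grip','corner_a','bay','collar_grip','mixer','stripper','jar','sanitizer','spent_pack']:
        r=finder.landmark_of(cam,n); print(cam,n,[(np.round(x['point']).tolist(),round(x['conf'],2)) for x in r[:4]])
print(arm.get_state())
E
```

```text
scene cover_grip [([345.0, 230.0], 0.64), ([119.0, 266.0], 0.17)]
scene corner_a [([357.0, 211.0], 0.95), ([374.0, 236.0], 0.86), ([334.0, 256.0], 0.73), ([314.0, 229.0], 0.59)]
scene bay [([259.0, 284.0], 0.64), ([268.0, 251.0], 0.6), ([333.0, 258.0], 0.54)]
scene collar_grip [([262.0, 283.0], 0.73)]
scene mixer []
scene stripper [([263.0, 216.0], 0.69)]
scene jar [([383.0, 196.0], 0.61), ([358.0, 211.0], 0.48)]
scene sanitizer [([120.0, 264.0], 0.87)]
scene spent_pack [([318.0, 196.0], 0.65)]
top cover_grip [([201.0, 172.0], 0.68)]
top corner_a [([168.0, 193.0], 0.93), ([176.0, 155.0], 0.79), ([219.0, 198.0], 0.69), ([228.0, 160.0], 0.67)]
top bay [([293.0, 179.0], 0.72)]
top collar_grip [([322.0, 146.0], 0.82)]
top mixer [([313.0, 162.0], 0.93)]
top stripper [([254.0, 252.0], 0.58)]
top jar [([129.0, 196.0], 0.77), ([254.0, 251.0], 0.59), ([171.0, 192.0], 0.4), ([422.0, 280.0], 0.24)]
top sanitizer [([422.0, 280.0], 0.71)]
top spent_pack [([190.0, 237.0], 0.65)]
wrist cover_grip []
wrist corner_a []
wrist bay []
wrist collar_grip []
wrist mixer []
wrist stripper []
wrist jar []
wrist sanitizer []
wrist spent_pack []
{'t': 1.5, 'q': array([-9.97891928e-01,  3.58596332e-01,  1.18833274e-02,  9.63995158e-06,
       -1.22408803e+00, -2.88111103e-01]), 'qd': array([ 5.57481229e-04, -3.50374630e-05, -4.09580430e-04, -4.48818019e-04,
        1.15670640e-03, -1.07676165e-04]), 'joint_efforts': array([ 8.43871621e-04, -5.82371843e+01,  2.93292296e+01,  7.00215742e+00,
        1.25158168e-02, -7.81601642e-06]), 'eef_pos': array([ 0.18962567, -0.64779135,  0.23755809]), 'ee_rot': array([-3.14158262e+00, -1.93717250e-06,  1.85559290e+00]), 'force': array([-0.60731658, -0.74469655,  0.20359224]), 'moment': array([ 0.00206924, -0.01332377, -0.04022331]), 'width': 0.08779389065853405}
```

View pics/t0.png

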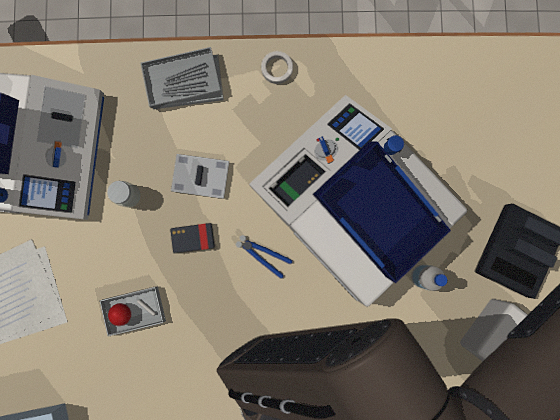

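View pics/s0.png

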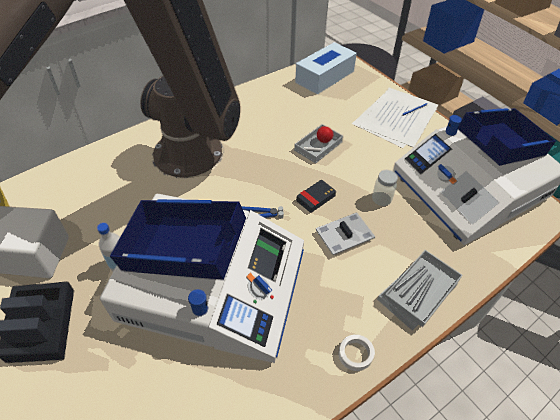

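```bash
python3 - <<'E'
from h import *
for c in [(168,193),(176,155),(219,198),(228,160)]: print('top corner',atz('top',c,.0205).round(4))
for c in [(357,211),(374,236),(334,256),(314,229)]: print('scene corner',atz('scene',c,.0205).round(4))
print('grip',atz('top',(201,172),.0315),atz('scene',(345,230),.0315), tri([ray('top',(201,172)),ray('scene',(345,230))]))
print('bay',tri([ray('top',(293,179)),ray('scene',(268,251))]))
print('col',tri([ray('top',(322,146)),ray('scene',(262,283))]))
print('mixer',atz('top',(313,162),0))
for n,c in [('stripper',(254,252)),('jar',(129,196)),('sanitizer',(422,280)),('spent',(190,237))]: print(n,atz('top',c,0.0))
for cam in ['top','scene','wrist']:
  m,W=w2c(cam); print(cam,np.linalg.inv(W)[:3,3],m['fx'])
print(optics.camera_model('wrist')['T_tool_cam'])
E
```

```text
top corner [0.5279 0.2924 0.0205]
top corner [0.6277 0.271  0.0205]
top corner [0.5122 0.159  0.0205]
top corner [0.6116 0.1344 0.0205]
scene corner [0.5329 0.2922 0.0205]
scene corner [0.6305 0.271  0.0205]
scene corner [0.6188 0.1331 0.0205]
scene corner [0.5143 0.1449 0.0205]
grip [0.57984753 0.20396862 0.0315    ] [0.57283658 0.20951945 0.0315    ] [0.57841856 0.20263757 0.0424652 ]
bay [ 0.54806826 -0.03358677  0.09506916]
col [ 0.62634191 -0.10470396  0.11309607]
mixer [ 0.60532505 -0.08943025  0.        ]
stripper [0.3701868  0.07085225 0.        ]
jar [0.52400499 0.40088843 0.        ]
sanitizer [ 0.28838647 -0.36862902  0.        ]
spent [0.41245364 0.23884979 0.        ]
top [0.38565618 0.01685774 1.41105509] 536.5588205211133
scene [ 1.08453876 -0.39560798  1.02058086] 444.24922544847857
wrist [ 0.11334677 -0.67017668  0.38610029] 368.05207480063376
[[ 9.99999467e-01  4.61740666e-04 -9.23840501e-04 -5.18390731e-05]
 [ 1.69836177e-04 -9.55837423e-01 -2.93895885e-01 -7.94972184e-02]
 [-1.01874501e-03  2.93895571e-01 -9.55836992e-01 -1.48541411e-01]
 [ 0.00000000e+00  0.00000000e+00  0.00000000e+00  1.00000000e+00]]
```

```bash
cat >> h.py <<'E'
def Rbay(yawdeg,pitch=30):
    # columns: bay axes in world; x up the slope at heading yaw
    y=np.radians(yawdeg); p=np.radians(pitch); h=np.array([np.cos(y),np.sin(y),0]); k=np.array([0,0,1.])
    x=h*np.cos(p)+k*np.sin(p); z=-h*np.sin(p)+k*np.cos(p); return np.column_stack([x,np.cross(z,x),z])
def Rtool(B): return np.column_stack([-B[:,1],-B[:,0],-B[:,2]])
def go(p,Rt,T=None):
    T=tool() if T is None else T
    d=np.array(p)-T[:3,3]; r=R.from_matrix(Rt@T[:3,:3].T).as_rotvec()
    n=int(np.ceil(max(np.linalg.norm(d)/.04,np.linalg.norm(r)/.12)))
    print('shift',d.round(4),'rot',r.round(4),'rows',n,'per',(d/n).round(4),(r/n).round(4))
E
python3 - <<'E'
from h import *
go((.615,.04,.30),Rtool(Rbay(-132)))
E
```

```text
shift [0.4254 0.6878 0.0624] rot [-0.2822  0.4488  0.5401] rows 21 per [0.0203 0.0328 0.003 ] [-0.0134  0.0214  0.0257]
```

Call:
apply_moves(increments=[0.014, 0.026, 0.025, -0.012, 0.019, 0.023, 0.014, 0.026, 0.025, -0.012, 0.019, 0.023, 0.014, 0.026, 0.025, -0.012, 0.019, 0.023, 0.018, 0.03, 0.02, -0.012, 0.019, 0.023, 0.018, 0.03, 0.02, -0.012, 0.019, 0.023, 0.018, 0.03, 0.02, -0.012, 0.019, 0.023, 0.02, 0.033, 0.01, -0.012, 0.019, 0.023, 0.02, 0.033, 0.01, -0.012, 0.019, 0.023, 0.02, 0.033, 0, -0.012, 0.019, 0.023, 0.02, 0.033, 0, -0.012, 0.019, 0.023, 0.02, 0.033, 0, -0.012, 0.019, 0.023, 0.02, 0.033, 0, -0.012, 0.019, 0.023, 0.02, 0.033, 0, -0.012, 0.019, 0.023, 0.02, 0.033, 0, -0.012, 0.019, 0.023, 0.02, 0.033, 0, -0.012, 0.019, 0.023, 0.02, 0.033, 0, -0.012, 0.019, 0.023, 0.02, 0.033, 0, -0.012, 0.019, 0.023, 0.02, 0.033, 0, -0.012, 0.019, 0.023, 0.02, 0.033, 0, -0.012, 0.019, 0.023, 0.02, 0.033, 0, -0.012, 0.019, 0.023])

```text
t: 3.17
eef_pos: [0.569, 0.0097, 0.4023]
ee_rot: [-2.689, 0.03, 2.339]
force: [0.8, -1.5, 0.8]
width: 0.0879
```

```bash
python3 - <<'E'
from h import *
go((.615,.04,.30),Rtool(Rbay(-132))); print(arm.get_state()['q'].round(3))
E
```

```text
shift [ 0.046   0.0303 -0.1023] rot [-0.0304  0.0714  0.0681] rows 3 per [ 0.0153  0.0101 -0.0341] [-0.0101  0.0238  0.0227]
[ 0.465  0.338  0.197  0.164 -1.853 -1.263]
```

Call:
apply_moves(increments=[0.012, 0.008, -0.025, -0.008, 0.018, 0.017, 0.012, 0.008, -0.025, -0.008, 0.018, 0.017, 0.012, 0.008, -0.025, -0.008, 0.018, 0.017, 0.012, 0.008, -0.025, -0.008, 0.018, 0.017, 0, 0, 0, 0, 0, 0])

```text
t: 3.58
eef_pos: [0.6229, 0.0527, 0.2952]
ee_rot: [-2.613, -0.001, 2.423]
force: [-1.2, -0.4, -2.1]
width: 0.0875
```

```bash
python3 - <<'E'
from h import *
go((.615,.04,.30),Rtool(Rbay(-132))); print(arm.get_state()['q'].round(3))
T=tool(); np.save('T1.npy',T); save('wrist','w1.png')
for n in ['bay','collar_grip','mixer','corner_a','collar']:
    r=finder.landmark_of('wrist',n); print(n,[(np.round(x['point'],1).tolist(),round(x['conf'],2)) for x in r[:4]])
B=Rbay(-132); o=np.array([.548,-.034,.095])
for n,p in dict(bay=(0,0,0),col=(0,.104,.0185),c1=(.0525,.0725,0),c2=(.0525,-.0725,0),c3=(-.0525,-.0725,0),c4=(-.0525,.0725,0)).items(): print(n,proj('wrist',o+B@np.array(p),T).round(1))
E
```

```text
shift [-0.0079 -0.0127  0.0048] rot [ 0.0028 -0.0043 -0.0142] rows 1 per [-0.0079 -0.0127  0.0048] [ 0.0028 -0.0043 -0.0142]
[ 0.5    0.512  0.197  0.177 -1.756 -1.23 ]
bay [([283.9, 175.8], 0.62)]
collar_grip [([177.6, 166.6], 0.64)]
mixer [([224.4, 192.2], 0.77)]
corner_a [([344.4, 334.2], 0.61)]Traceback (most recent call last):
  File "<stdin>", line 5, in <module>
ValueError: it knows: bay, collar_grip, corner, cover_grip, jar, mixer, sanitizer, spent_pack, stripper
```

View pics/w1.png

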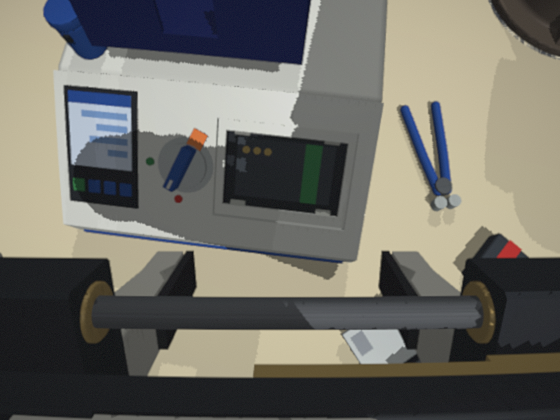

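```bash
python3 - <<'E'
from h import *
im=cv2.imread('pics/w1.png')[90:270,130:390]; im=cv2.convertScaleAbs(im,alpha=1.5)
cv2.imwrite('pics/w1c.png',cv2.resize(im,None,fx=3,fy=3,interpolation=cv2.INTER_CUBIC))
T=np.load('T1.npy'); B=Rbay(-132); o=np.array([.548,-.034,.095])
for n,p in dict(bay=(0,0,0),col=(0,.104,.0185),c1=(.0525,.0725,0),c2=(.0525,-.0725,0),c3=(-.0525,-.0725,0),c4=(-.0525,.0725,0)).items(): print(n,proj('wrist',o+B@np.array(p),T).round(1))
E
```

```text
bay [[286.1 175.2]]
col [[182.7 177.8]]
c1 [[215.2 123.6]]
c2 [[358.2 125.5]]
c3 [[351.8 223.4]]
c4 [[219.2 221.5]]
```

View pics/w1c.png

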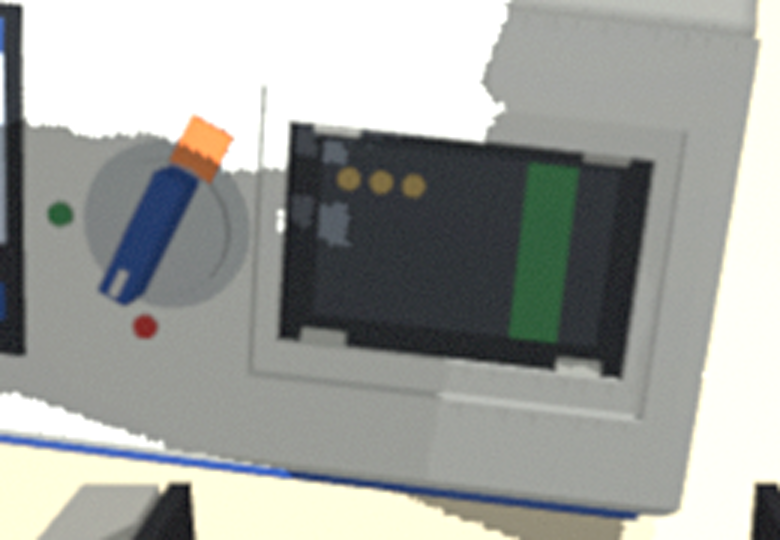

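```bash
python3 - <<'E'
from h import *
from scipy.optimize import least_squares
T=np.load('T1.npy')
O=[('wrist',(-.0525,.0725,0),(213.3,214.3),1),('wrist',(-.0525,-.0725,0),(343.3,229),1),('wrist',(.0525,-.0725,0),(358.7,133.7),1),('wrist',(.0525,.0725,0),(218,119),2),
('wrist',(0,.104,.009),(185.3,164),2),('top',(0,0,0),(293,179),3),('scene',(0,0,0),(268,251),3),('top',(0,.104,.0185),(322,146),3),('scene',(0,.104,.0185),(262,283),3)]
def res(v,f=1):
    B=Rbay(v[3]); return np.concatenate([(proj(c,v[:3]+B@np.array(p),T if c=='wrist' else None)[0]-u)/(s if f else 1) for c,p,u,s in O])
r=least_squares(res,[.548,-.034,.095,-132],x_scale=[.01,.01,.01,1],diff_step=1e-4); print(r.x,res(r.x,0).reshape(-1,2).round(1)); np.save('bay.npy',r.x)
v=r.x;B=Rbay(v[3]); w=lambda p:v[:3]+B@np.array(p)
for a in [10,15,20,25,30,35]:
    a=np.radians(a); d=np.array([np.cos(a),-np.sin(a),0]); print(np.degrees(a).round(),[proj('wrist',w(np.array([0,.104,.028])+k*d),T).round(1).tolist() for k in (-.024,.024)])
# cover: refine yaw from top+scene by fitting rectangle
C=[(50,70),(50,-70),(-50,-70),(-50,70)]
O2=[('top',(228,160),(50,-70)),('top',(176,155),(50,70)),('top',(168,193),(-50,70)),('top',(219,198),(-50,-70)),('scene',(374,236),(50,70)),('scene',(334,256),(50,-70)),('scene',(357,211),(-50,70)),('scene',(314,229),(-50,-70))]
def r2(q):
    c,s=np.cos(q[2]),np.sin(q[2]); return np.concatenate([proj(n,(q[0]+c*a/1e3-s*b/1e3,q[1]+s*a/1e3+c*b/1e3,.0205))[0]-u for n,u,(a,b) in O2])
z=least_squares(r2,[.571,.213,-.15],diff_step=1e-4); print('cover',z.x,np.degrees(z.x[2]),z.fun.reshape(-1,2).round(1))
yw=z.x[2]+np.pi/2; X=np.array([np.cos(yw),np.sin(yw),0]);Z=np.array([0,0,-1.]); Rt=np.column_stack([X,np.cross(Z,X),Z])
go((z.x[0],z.x[1],.19),Rt)
E
```

```text
[ 5.49583214e-01 -3.71611563e-02  9.04333556e-02 -1.38068715e+02] [[ 0.2 -0.3]
 [ 0.2  0.5]
 [-0.  -0.2]
 [ 0.4 -1.2]
 [-1.   1.9]
 [ 2.1 -0. ]
 [-0.1  2.1]
 [ 1.6  0.8]
 [-0.9  2.1]]
10.0 [[[173.7, 191.6]], [[182.8, 146.3]]]
15.0 [[[171.8, 190.9]], [[184.8, 147.0]]]
20.0 [[[169.9, 190.1]], [[186.8, 147.9]]]
25.0 [[[168.0, 189.1]], [[188.7, 148.9]]]
30.0 [[[166.3, 188.0]], [[190.5, 150.1]]]
35.0 [[[164.6, 186.7]], [[192.2, 151.4]]]
cover [ 0.57147904  0.21285575 -0.14293231] -8.189418351053769 [[-0.8  0.3]
 [-1.5 -1.2]
 [ 1.2 -1.6]
 [ 3.2  0. ]
 [ 1.1 -0.5]
 [-0.9 -2.5]
 [-1.   0.2]
 [ 1.1 -1.4]]
shift [-0.0518  0.1622 -0.1146] rot [ 0.1919 -0.5026 -0.9679] rows 10 per [-0.0052  0.0162 -0.0115] [ 0.0192 -0.0503 -0.0968]
```

Call:
apply_moves(increments=[-0.005, 0.018, -0.009, 0.019, -0.05, -0.097, -0.005, 0.018, -0.009, 0.019, -0.05, -0.097, -0.005, 0.018, -0.009, 0.019, -0.05, -0.097, -0.005, 0.018, -0.009, 0.019, -0.05, -0.097, -0.005, 0.018, -0.009, 0.019, -0.05, -0.097, -0.005, 0.018, -0.009, 0.019, -0.05, -0.097, -0.005, 0.018, -0.009, 0.019, -0.05, -0.097, -0.005, 0.018, -0.009, 0.019, -0.05, -0.097, -0.005, 0.018, -0.009, 0.019, -0.05, -0.097, -0.005, 0.01, -0.009, 0.019, -0.05, -0.097, 0, 0, 0, 0, 0, 0])

```text
t: 4.75
eef_pos: [0.5739, 0.2243, 0.2386]
ee_rot: [3.089, -0.037, 1.364]
force: [-1.2, -0.9, -1.1]
width: 0.0877
```

```bash
cat >> h.py <<'E'
def Rdown(yw):
    X=np.array([np.cos(yw),np.sin(yw),0]);Z=np.array([0,0,-1.]); return np.column_stack([X,np.cross(Z,X),Z])
E
python3 - <<'E'
from h import *
from scipy.optimize import least_squares
T=tool(); save('wrist','w2.png'); print(arm.get_state()['q'].round(3))
for n in ['cover_grip','corner']:
    r=finder.landmark_of('wrist',n); print(n,[(np.round(x['point'],1).tolist(),round(x['conf'],2)) for x in r[:5]])
    if n=='cover_grip' and r: print(atz('wrist',r[0]['point'],.0315,T))
    if n=='corner':
        for x in r[:4]: print(atz('wrist',x['point'],.0205,T).round(4))
go((.5715,.2129,.034),Rdown(-.143+np.pi/2))
E
```

```text
[ 0.699  0.225 -0.18   0.021 -1.105 -2.481]
cover_grip [([265.7, 168.8], 0.61)]
[0.57292373 0.2113697  0.0315    ]
corner [([204.7, 217.0], 0.89), ([331.9, 113.5], 0.81), ([189.9, 118.2], 0.8), ([332.4, 206.6], 0.7)]
[0.6124 0.1362 0.0205]
[0.5357 0.2854 0.0205]
[0.5111 0.1507 0.0205]
[0.6306 0.2699 0.0205]
shift [-0.0052 -0.0111 -0.2061] rot [-0.0255  0.0573  0.0567] rows 6 per [-0.0009 -0.0019 -0.0343] [-0.0042  0.0096  0.0095]
```

View pics/w2.png

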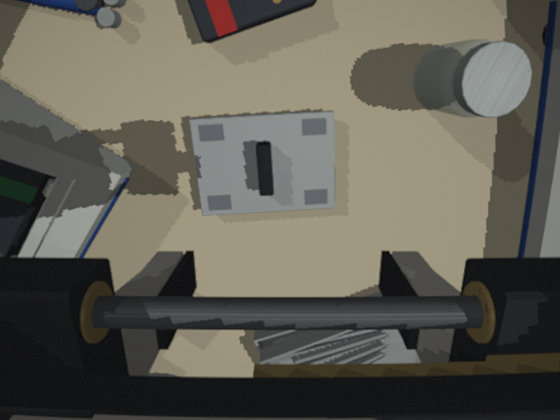

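Call:
apply_moves(increments=[-0.001, -0.003, -0.035, -0.005, 0.011, 0.01, -0.001, -0.003, -0.035, -0.005, 0.011, 0.01, -0.001, -0.003, -0.035, -0.005, 0.011, 0.01, 0, -0.003, -0.03, -0.005, 0.011, 0.01, 0, -0.002, -0.025, -0.005, 0.01, 0.01, 0, 0, 0, 0, 0, 0])

```text
t: 5.4
eef_pos: [0.5817, 0.2086, 0.0849]
ee_rot: [3.129, -0.011, 1.43]
force: [-1.3, -0.5, -0.9]
width: 0.0877
```

```bash
python3 - <<'E'
from h import *
go((.5725,.211,.034),Rdown(-.152+np.pi/2))
E
```

```text
shift [-0.0092  0.0024 -0.0509] rot [-0.0086  0.0136 -0.0111] rows 2 per [-0.0046  0.0012 -0.0254] [-0.0043  0.0068 -0.0056]
```

Call:
apply_moves(increments=[-0.003, 0.001, -0.014, -0.003, 0.005, -0.004, -0.003, 0.001, -0.014, -0.003, 0.005, -0.004, -0.003, 0, -0.012, -0.002, 0.003, -0.003, 0, 0, -0.004, 0, 0, 0, 0, 0, 0, 0, 0, 0, 0, 0, 0, 0, 0, 0])

```text
t: 5.9
eef_pos: [0.5773, 0.2113, 0.0425]
ee_rot: [3.137, -0.003, 1.419]
force: [0.6, 0.2, 0.3]
width: 0.0881
```

```bash
python3 - <<'E'
from h import *
go((.5725,.211,.034),Rdown(-.152+np.pi/2))
E
```

```text
shift [-0.0048 -0.0003 -0.0085] rot [-0.002   0.005   0.0001] rows 1 per [-0.0048 -0.0003 -0.0085] [-0.002   0.005   0.0001]
```

Call:
apply_moves(increments=[-0.003, 0, -0.004, -0.001, 0.002, 0, -0.002, 0, -0.004, -0.001, 0.002, 0, 0, 0, 0, 0, 0, 0, 0, 0, 0, 0, 0, 0])

```text
t: 6.23
eef_pos: [0.5731, 0.2126, 0.0366]
ee_rot: [3.138, -0.003, 1.42]
force: [-0.8, 0.3, 0.2]
width: 0.0875
```

Call:
apply_moves(increments=[0, 0, 0, 0, 0, 0, 0, 0, 0, 0, 0, 0, 0, 0, 0, 0, 0, 0, 0, 0, 0, 0, 0, 0, 0, 0, 0, 0, 0, 0, 0, 0, 0, 0, 0, 0, 0, 0, 0, 0, 0, 0, 0, 0, 0, 0, 0, 0], hand=1, force=35)

```text
t: 6.9
eef_pos: [0.5736, 0.2129, 0.0377]
ee_rot: [3.136, -0.004, 1.42]
force: [0.7, -0.4, -0.6]
width: 0.0397
```

```bash
python3 - <<'E'
from h import *
T=tool();np.save('Tg.npy',T); go((.5725,.211,.034),Rdown(-.152+np.pi/2))
v=np.load('bay.npy');B=Rbay(v[3]); print('Rt'); 
for z in (.10,): go(v[:3]+B@np.array([0,0,z]),Rtool(B))
E
```

```text
shift [-0.0011 -0.0019 -0.0037] rot [-0.0034  0.0059 -0.0014] rows 1 per [-0.0011 -0.0019 -0.0037] [-0.0034  0.0059 -0.0014]
Rt
shift [ 0.0132 -0.2166  0.1393] rot [-0.1606  0.5221  0.8624] rows 9 per [ 0.0015 -0.0241  0.0155] [-0.0178  0.058   0.0958]
```

Call:
apply_moves(increments=[0, -0.001, -0.003, -0.001, 0.002, 0, 0, 0, 0, 0, 0, 0, 0, 0, 0, 0, 0, 0, 0, 0, 0, 0, 0, 0, 0, 0, 0, 0, 0, 0, 0, 0, 0, 0, 0, 0, 0, 0, 0, 0, 0, 0])

```text
t: 7.48
eef_pos: [0.5735, 0.2116, 0.0342]
ee_rot: [3.139, -0.002, 1.42]
force: [0.3, 1.0, -0.6]
width: 0.0137
```

Call:
apply_moves(increments=[0, 0, 0.01, 0, 0, 0, 0, 0, 0.02, 0, 0, 0, 0, 0, 0.03, 0, 0, 0, 0, 0, 0.03, 0, 0, 0, 0, 0, 0.03, 0, 0, 0, 0, 0, 0.03, 0, 0, 0, 0, 0, 0, 0, 0, 0, 0, 0, 0, 0, 0, 0])

```text
t: 8.15
eef_pos: [0.57, 0.2092, 0.1932]
ee_rot: [-3.141, 0.001, 1.419]
force: [-0.6, 0.6, -2.1]
width: 0.0137
```

```bash
python3 - <<'E'
from h import *
T=tool()
save('wrist','w3.png')
print(arm.get_state()['force'],arm.get_state()['q'].round(2))
v=np.load('bay.npy');B=Rbay(v[3])
for z in (.10,): go(v[:3]+B@np.array([0,0,z]),Rtool(B))
E
```

```text
[0.51205007 0.72371699 0.67734337] [ 0.67  0.28 -0.2   0.   -1.09 -2.4 ]
shift [ 0.0161 -0.2131 -0.0167] rot [-0.1545  0.5188  0.8619] rows 9 per [ 0.0018 -0.0237 -0.0019] [-0.0172  0.0576  0.0958]
```

View pics/w3.png

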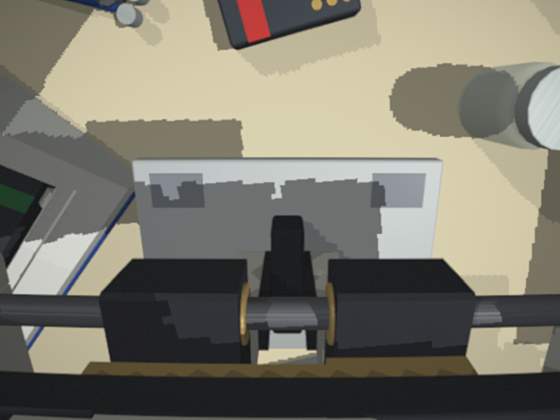

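```bash
python3 - <<'E'
from h import *
T=tool(); Ti=np.linalg.inv(T)
for px in [(133,159),(441,159),(287,158.5)]:
    o,d=ray('wrist',px,T); o=Ti[:3,:3]@o+Ti[:3,3]; d=Ti[:3,:3]@d; print((o+d*(.0137-o[2])/d[2]).round(4))
E
```

```text
[-0.0689 -0.052   0.0137]
[ 0.0692 -0.052   0.0137]
[ 0.0001 -0.052   0.0137]
```

Call:
apply_moves(increments=[0.004, -0.02, 0.004, -0.015, 0.05, 0.085, 0.004, -0.02, 0.004, -0.015, 0.05, 0.085, 0.004, -0.02, 0.004, -0.015, 0.05, 0.085, 0.004, -0.02, 0.004, -0.015, 0.05, 0.085, 0.002, -0.02, 0, -0.015, 0.05, 0.085, 0.002, -0.02, 0, -0.015, 0.05, 0.085, 0.002, -0.02, 0, -0.015, 0.05, 0.085, 0.002, -0.02, 0, -0.015, 0.05, 0.085, 0.001, -0.015, 0, -0.015, 0.05, 0.085, 0, -0.01, 0, -0.005, 0.02, 0.04, 0, 0, 0, 0, 0, 0])

```text
t: 9.12
eef_pos: [0.5916, 0.0152, 0.2021]
ee_rot: [-2.628, -0.006, 2.282]
force: [0.0, 0.6, -0.8]
width: 0.014
```

```bash
cat >> h.py <<'E'
v=np.load('bay.npy'); B=Rbay(v[3]); o=v[:3]
def rep():
    T=tool(); s=arm.get_state(); L=B.T@(T[:3,3]-o); e=R.from_matrix(Rtool(B)@T[:3,:3].T).as_rotvec()
    print('bay xyz mm',(L*1e3).round(1),'rot err',e.round(4),'F_bay',(B.T@s['force']).round(1),'M',s['moment'].round(2),'w',round(s['width'],4),'t',round(s['t'],2))
def gob(x,y,z):
    go(o+B@np.array([x,y,z])/1e3,Rtool(B))
E
python3 - <<'E'
from h import *
rep(); gob(-2,0,60); print(B.round(3), arm.get_state()['q'].round(2))
E
```

```text
bay xyz mm [ -1.5 -10.9 129.8] rot err [-0.0112  0.0038  0.0209] F_bay [-0.8 -0.5 -0.4] M [ 1.3  -1.35 -0.05] w 0.014 t 9.12
shift [-0.0184 -0.0312 -0.0607] rot [-0.0112  0.0038  0.0209] rows 2 per [-0.0092 -0.0156 -0.0303] [-0.0056  0.0019  0.0105]
[[-0.644  0.668  0.372]
 [-0.579 -0.744  0.334]
 [ 0.5   -0.     0.866]] [ 0.44  0.52  0.02  0.13 -1.57 -1.33]
```

Call:
apply_moves(increments=[-0.005, -0.009, -0.018, -0.003, 0.001, 0.006, -0.005, -0.009, -0.018, -0.003, 0.001, 0.006, -0.005, -0.008, -0.015, -0.003, 0.001, 0.006, -0.001, -0.003, -0.006, 0, 0, 0, 0, 0, 0, 0, 0, 0, 0, 0, 0, 0, 0, 0])

```text
t: 9.62
eef_pos: [0.5741, -0.0129, 0.1394]
ee_rot: [-2.62, -0.0, 2.292]
force: [-0.7, -0.7, -0.7]
width: 0.0139
```

```bash
python3 - <<'E'
from h import *
rep(); gob(-2,0,40); save('wrist','w4.png')
E
```

```text
bay xyz mm [-5.4 -1.7 59.6] rot err [-0.0017  0.0012  0.0105] F_bay [ 0.5  0.  -1.1] M [ 1.3  -1.46  0.02] w 0.0139 t 9.62
shift [-0.0083 -0.0098 -0.0153] rot [-0.0017  0.0012  0.0105] rows 1 per [-0.0083 -0.0098 -0.0153] [-0.0017  0.0012  0.0105]
```

View pics/w4.png

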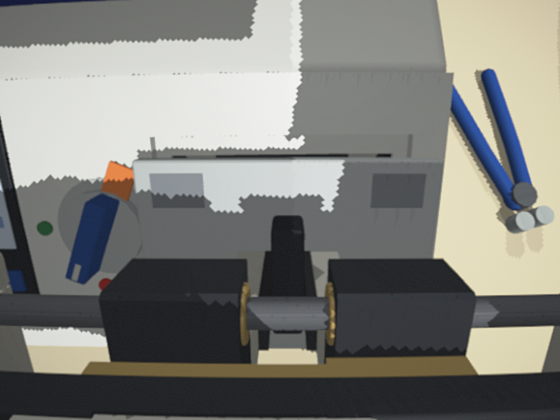

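```bash
python3 - <<'E'
from h import *
for y in (72.5,-72.5): print([proj('wrist',o+B@np.array([x,y,0])/1e3)[0].round(1).tolist() for x in (52.5,45)])
im=cv2.imread('pics/w4.png')[110:180,120:440]; cv2.imwrite('pics/w4c.png',cv2.resize(cv2.convertScaleAbs(im,alpha=1.2),None,fx=2.5,fy=4,interpolation=cv2.INTER_CUBIC))
E
```

```text
[[153.7, 136.7], [155.1, 150.0]]
[[411.2, 134.2], [410.1, 147.5]]
```

View pics/w4c.png

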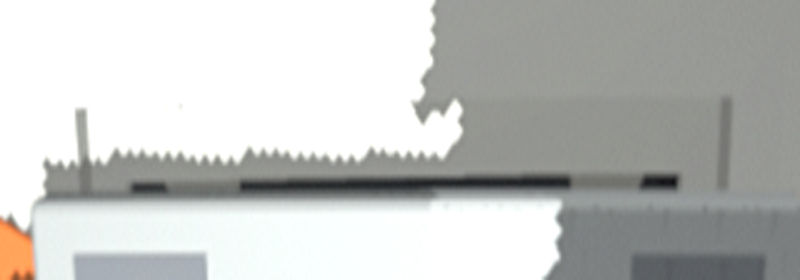

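Call:
apply_moves(increments=[-0.004, -0.005, -0.007, -0.001, 0.001, 0.005, -0.004, -0.005, -0.007, -0.001, 0, 0.005, 0, 0, -0.001, 0, 0, 0, 0, 0, 0, 0, 0, 0, 0, 0, 0, 0, 0, 0])

```text
t: 10.08
eef_pos: [0.5675, -0.0221, 0.1254]
ee_rot: [-2.623, 0.003, 2.304]
force: [0.8, -0.0, -1.1]
width: 0.0134
```

```bash
python3 - <<'E'
from h import *
rep(); gob(-2,0,24)
E
```

```text
bay xyz mm [-2.8  0.7 42. ] rot err [-0.0015  0.0059 -0.0011] F_bay [-1.   0.5 -0.7] M [ 1.31 -1.38 -0.05] w 0.0134 t 10.08
shift [-0.0077 -0.0059 -0.0152] rot [-0.0015  0.0059 -0.0011] rows 1 per [-0.0077 -0.0059 -0.0152] [-0.0015  0.0059 -0.0011]
```

Call:
apply_moves(increments=[-0.002, -0.0015, -0.004, -0.001, 0.002, 0, -0.002, -0.0015, -0.004, -0.001, 0.002, 0, -0.002, -0.0015, -0.004, 0, 0.001, 0, -0.001, -0.001, -0.003, 0, 0, 0, 0, 0, 0, 0, 0, 0, 0, 0, 0, 0, 0, 0])

```text
t: 10.58
eef_pos: [0.5605, -0.028, 0.11]
ee_rot: [-2.619, 0.002, 2.304]
force: [-0.3, 0.2, 0.8]
width: 0.0138
```

```bash
python3 - <<'E'
from h import *
rep(); gob(-2,0,20)
E
```

```text
bay xyz mm [-2.5  0.5 24.1] rot err [ 0.0008  0.002  -0.0016] F_bay [ 0.5 -0.3  0.6] M [ 1.18 -1.1   0.03] w 0.0138 t 10.58
shift [-0.0022 -0.0013 -0.0033] rot [ 0.0008  0.002  -0.0016] rows 1 per [-0.0022 -0.0013 -0.0033] [ 0.0008  0.002  -0.0016]
```

Already inside the recess without contact. Continue gently.

Call:
apply_moves(increments=[-0.0007, -0.0005, -0.0015, 0, 0, 0, -0.0007, -0.0005, -0.0015, 0, 0, 0, -0.0007, -0.0005, -0.0015, 0, 0, 0, 0, 0, 0, 0, 0, 0, 0, 0, 0, 0, 0, 0])

```text
t: 11.0
eef_pos: [0.5598, -0.0289, 0.1078]
ee_rot: [-2.621, 0.004, 2.306]
force: [-1.5, 0.8, 4.4]
width: 0.0136
```

```bash
python3 - <<'E'
from h import *
rep(); gob(-2,0,20)
E
```

```text
bay xyz mm [-2.6  0.7 21.6] rot err [ 0.0009  0.0053 -0.0031] F_bay [ 2.7 -1.6  3.5] M [ 0.9  -0.4  -0.19] w 0.0136 t 11.0
shift [-0.0015 -0.0004 -0.0011] rot [ 0.0009  0.0053 -0.0031] rows 1 per [-0.0015 -0.0004 -0.0011] [ 0.0009  0.0053 -0.0031]
```

Call:
apply_moves(increments=[0, 0, 0, 0, 0, 0, 0, 0, 0, 0, 0, 0, 0, 0, 0, 0, 0, 0, 0, 0, 0, 0, 0, 0, 0.004, 0.003, 0.009, 0, 0, 0, 0.006, 0.005, 0.014, 0, 0, 0, 0.006, 0.005, 0.014, 0, 0, 0, 0, 0, 0, 0, 0, 0], hand=0.5)

```text
t: 11.67
eef_pos: [0.576, -0.0158, 0.1459]
ee_rot: [-2.619, 0.003, 2.305]
force: [1.4, 0.0, 0.3]
width: 0.0436
```

```bash
python3 - <<'E'
from h import *
rep(); save('wrist','w5.png'); gob(-36,-50,36); gob(36,50,36)
r=finder.landmark_of('wrist','corner'); print([(np.round(x['point'],1).tolist(),round(x['conf'],2)) for x in r[:5]])
for x in (50,-50):
  for y in (70,-70): print(x,y,proj('wrist',o+B@np.array([x,y,7])/1e3).round(1))
E
```

```text
bay xyz mm [-1.6  1.8 65. ] rot err [ 0.0017  0.0027 -0.0022] F_bay [-0.8  0.9  0.8] M [ 1.1  -1.29  0.01] w 0.0436 t 11.67
shift [-0.0223  0.049  -0.041 ] rot [ 0.0015  0.0013 -0.0017] rows 2 per [-0.0111  0.0245 -0.0205] [ 0.0007  0.0007 -0.0008]
shift [-0.0018 -0.0671 -0.005 ] rot [ 0.0015  0.0013 -0.0017] rows 2 per [-0.0009 -0.0335 -0.0025] [ 0.0007  0.0007 -0.0008]
[([165.3, 146.0], 0.68), ([415.9, 148.8], 0.67)]
50 70 [[162.9 148.9]]
50 -70 [[414.7 149.1]]
-50 70 [[178.6 306.3]]
-50 -70 [[398.4 306.5]]
```

View pics/w5.png

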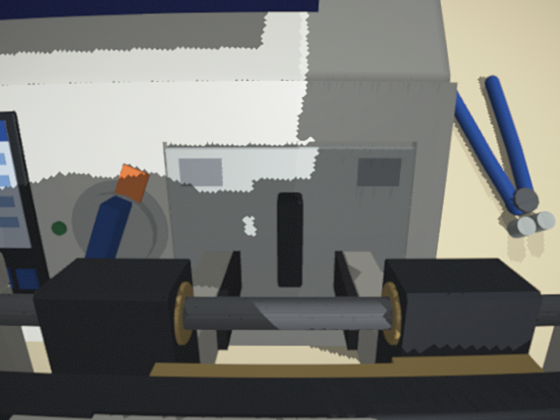

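Call:
apply_moves(increments=[0, -0.022, 0.001, 0, 0, 0, 0, -0.022, 0.001, 0, 0, 0, 0, -0.02, -0.001, 0, 0, 0, 0, 0, 0, 0, 0, 0, 0, 0, 0, 0, 0, 0], hand=1)

```text
t: 12.18
eef_pos: [0.5716, -0.0824, 0.142]
ee_rot: [-2.613, -0.002, 2.305]
force: [0.5, -0.2, -0.2]
width: 0.0161
```

```bash
python3 - <<'E'
from h import *
rep(); gob(36,48,23)
E
```

```text
bay xyz mm [37.7 48.4 37.7] rot err [ 0.0016 -0.0048 -0.0022] F_bay [-0.3  0.5 -0. ] M [ 1.16 -1.23 -0.02] w 0.0161 t 12.18
shift [-0.0046 -0.0036 -0.0136] rot [ 0.0016 -0.0048 -0.0022] rows 1 per [-0.0046 -0.0036 -0.0136] [ 0.0016 -0.0048 -0.0022]
```

Call:
apply_moves(increments=[-0.0015, -0.0012, -0.0045, 0, -0.002, -0.001, -0.0015, -0.0012, -0.0045, 0, -0.002, -0.001, -0.0015, -0.0012, -0.0045, 0, 0, 0, 0, 0, 0, 0, 0, 0, 0, 0, 0, 0, 0, 0])

```text
t: 12.6
eef_pos: [0.5658, -0.0852, 0.1257]
ee_rot: [-2.615, -0.0, 2.303]
force: [0.7, -1.1, 1.8]
width: 0.0004
```

Call:
apply_moves(increments=[-0.0008, -0.0007, -0.0018, 0, 0, 0, -0.0008, -0.0007, -0.0018, 0, 0, 0, -0.0008, -0.0007, -0.0018, 0, 0, 0])

```text
t: 12.85
eef_pos: [0.5656, -0.0859, 0.1219]
ee_rot: [-2.618, 0.003, 2.307]
force: [0.1, 1.9, 5.6]
width: 0.0006
```

```bash
python3 - <<'E'
from h import *
rep()
E
```

```text
bay xyz mm [33.6 47.  17. ] rot err [ 0.002   0.0018 -0.004 ] F_bay [ 1.7 -1.3  5.5] M [ 1.05 -0.59 -0.19] w 0.0006 t 12.85
```

Call:
apply_moves(increments=[-0.001, -0.001, -0.0022, 0, 0, 0, -0.001, -0.001, -0.0022, 0, 0, 0])

```text
t: 13.02
eef_pos: [0.5653, -0.0869, 0.1191]
ee_rot: [-2.621, 0.005, 2.309]
force: [1.0, 5.3, 7.4]
width: 0.0006
```

Call:
apply_moves(increments=[-0.0015, -0.0015, -0.003, 0, 0, 0, -0.0015, -0.0015, -0.003, 0, 0, 0])

```text
t: 13.18
eef_pos: [0.5652, -0.0871, 0.1157]
ee_rot: [-2.627, 0.008, 2.312]
force: [-1.1, 11.8, 16.5]
width: 0.0005
```

```bash
python3 - <<'E'
from h import *
rep()
E
```

```text
bay xyz mm [31.5 47.6 11. ] rot err [-0.0006  0.0121 -0.0091] F_bay [ 2.1 -9.5 17.9] M [ 3.26  1.16 -1.72] w 0.0005 t 13.18
```

Call:
apply_moves(increments=[0, 0, 0, 0, 0, 0])

```text
t: 13.27
eef_pos: [0.5654, -0.0866, 0.1168]
ee_rot: [-2.628, 0.008, 2.313]
force: [-2.1, -1.0, 7.0]
width: 0.0004
```

```bash
python3 - <<'E'
from h import *
rep()
E
```

```text
bay xyz mm [31.6 47.4 12.2] rot err [-0.0004  0.013  -0.0101] F_bay [ 5.4 -0.7  5. ] M [-0.04  0.32 -0.02] w 0.0004 t 13.27
```

Call:
apply_moves(increments=[0.004, 0.003, 0.008, 0, 0, 0, 0.006, 0.005, 0.013, 0, 0.006, -0.005, 0.003, 0.002, 0.006, 0, 0.006, -0.005, 0, 0, 0, 0, 0, 0])

```text
t: 13.6
eef_pos: [0.5788, -0.0752, 0.1457]
ee_rot: [-2.619, -0.001, 2.303]
force: [-0.3, 0.8, -0.4]
width: 0.0002
```

```bash
python3 - <<'E'
from h import *
rep(); T=tool(); save('wrist','w6.png'); gob(37,-48,40); 
r=finder.landmark_of('wrist','corner'); print([(np.round(x['point'],1).tolist(),round(x['conf'],2)) for x in r[:5]])
for z in (0,4,8): print(z,[proj('wrist',o+B@np.array([50,y,z])/1e3,T).round(1).tolist() for y in (70,-70)])
im=cv2.imread('pics/w6.png')[100:260,60:560]; cv2.imwrite('pics/w6c.png',cv2.resize(im,None,fx=1.6,fy=2.4,interpolation=cv2.INTER_CUBIC))
E
```

```text
bay xyz mm [30.8 47.8 46. ] rot err [-0.001   0.0003 -0.0003] F_bay [-0.5 -0.8 -0.2] M [ 1.15 -1.24 -0.01] w 0.0002 t 13.6
shift [-0.0699  0.0659 -0.0017] rot [-0.0011  0.0003 -0.0003] rows 3 per [-0.0233  0.022  -0.0006] [-0.0004  0.0001 -0.0001]
[([502.3, 213.0], 0.67), ([249.2, 206.4], 0.64), ([476.5, 369.7], 0.59)]
0 [[[246.9, 208.6]], [[495.8, 208.7]]]
4 [[[246.2, 210.8]], [[499.7, 210.8]]]
8 [[[245.4, 213.1]], [[503.6, 213.1]]]
```

View pics/w6.png

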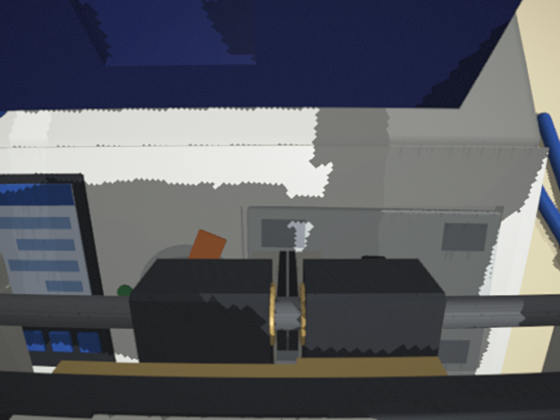

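Call:
apply_moves(increments=[-0.023, 0.022, -0.001, 0, 0, 0, -0.023, 0.022, -0.001, 0, 0, 0, -0.022, 0.02, 0, 0, 0, 0, 0, 0, 0, 0, 0, 0, 0, 0, 0, 0, 0, 0])

```text
t: 14.12
eef_pos: [0.5046, -0.012, 0.1386]
ee_rot: [-2.614, -0.003, 2.299]
force: [0.1, -0.2, 0.4]
width: 0.0003
```

```bash
python3 - <<'E'
from h import *
rep(); gob(37,-48,23)
E
```

```text
bay xyz mm [ 38.5 -48.8  33.4] rot err [ 0.0007 -0.005   0.0041] F_bay [0.2 0.2 0.3] M [ 1.12 -1.3   0.02] w 0.0003 t 14.12
shift [-0.0024 -0.0031 -0.0098] rot [ 0.0007 -0.005   0.0041] rows 1 per [-0.0024 -0.0031 -0.0098] [ 0.0007 -0.005   0.0041]
```

Call:
apply_moves(increments=[-0.0012, -0.0014, -0.0045, 0, -0.002, 0.002, -0.0012, -0.0014, -0.0045, 0, -0.002, 0.002, -0.001, -0.001, -0.002, 0, 0, 0, -0.001, -0.001, -0.002, 0, 0, 0, -0.001, -0.001, -0.002, 0, 0, 0])

```text
t: 14.53
eef_pos: [0.4999, -0.0191, 0.1212]
ee_rot: [-2.618, 0.0, 2.302]
force: [1.0, 11.5, 8.2]
width: 0.0001
```

Call:
apply_moves(increments=[-0.001, -0.001, -0.0022, 0, 0, 0, -0.001, -0.001, -0.0022, 0, 0, 0])

```text
t: 14.7
eef_pos: [0.4999, -0.0192, 0.1176]
ee_rot: [-2.624, 0.0, 2.301]
force: [-3.6, 12.7, 14.4]
width: 0.0005
```

Call:
apply_moves(increments=[-0.0012, -0.0012, -0.0025, 0, 0, 0])

```text
t: 14.78
eef_pos: [0.4999, -0.0192, 0.1163]
ee_rot: [-2.627, 0.0, 2.302]
force: [-2.1, 13.2, 18.4]
width: 0.0005
```

```bash
python3 - <<'E'
from h import *
rep()
E
```

```text
bay xyz mm [ 34.5 -46.6   9.9] rot err [-0.0055  0.0067  0.001 ] F_bay [  2.9 -11.2  19.6] M [ 3.41  2.2  -2.12] w 0.0005 t 14.78
```

Call:
apply_moves(increments=[-0.001, -0.001, -0.0025, 0, 0, 0])

```text
t: 14.87
eef_pos: [0.4999, -0.0192, 0.1153]
ee_rot: [-2.629, 0.001, 2.302]
force: [-3.9, 12.6, 19.3]
width: 0.0005
```

Call:
apply_moves(increments=[-0.001, -0.001, -0.0025, 0, 0, 0])

```text
t: 14.95
eef_pos: [0.4999, -0.0192, 0.1146]
ee_rot: [-2.631, 0.001, 2.303]
force: [-4.6, 12.3, 21.2]
width: 0.0002
```

```bash
python3 - <<'E'
from h import *
rep()
E
```

```text
bay xyz mm [ 33.7 -46.6   8.4] rot err [-0.0076  0.0105 -0.    ] F_bay [  6.4 -12.2  20.8] M [ 2.74  2.96 -2.16] w 0.0002 t 14.95
```

Call:
apply_moves(increments=[-0.0018, -0.0001, -0.0025, 0, 0, 0])

```text
t: 15.03
eef_pos: [0.4997, -0.019, 0.1143]
ee_rot: [-2.633, 0.003, 2.304]
force: [1.6, 2.8, 20.9]
width: 0.0008
```

```bash
python3 - <<'E'
from h import *
rep()
E
```

```text
bay xyz mm [ 33.6 -46.9   8.2] rot err [-0.0074  0.0133 -0.0014] F_bay [ 7.8 -1.  19.7] M [-0.22  1.12 -0.23] w 0.0008 t 15.03
```

Call:
apply_moves(increments=[0.004, 0.003, 0.008, 0, 0, 0, 0.006, 0.005, 0.013, 0, 0.006, 0, 0.003, 0.002, 0.006, 0, 0.006, 0, 0, 0, 0, 0, 0, 0])

```text
t: 15.37
eef_pos: [0.5141, -0.0096, 0.1431]
ee_rot: [-2.624, -0.004, 2.303]
force: [0.2, 0.1, 0.1]
width: 0.0002
```

```bash
cat >> h.py <<'E'
def corners():
    rep(); T=tool(); import time; save('wrist','c%d.png'%int(arm.get_state()['t']*100))
    r=finder.landmark_of('wrist','corner'); print([(np.round(x['point'],1).tolist(),round(x['conf'],2)) for x in r[:5]])
    for z in (0,4,8): print(z,[proj('wrist',o+B@np.array([x,y,z])/1e3,T).round(1).tolist() for x in (50,-50) for y in (70,-70)])
E
python3 - <<'E'
from h import *
corners(); gob(-37,-47,33)
E
```

```text
bay xyz mm [ 33.3 -44.2  41.6] rot err [-0.0072  0.0018 -0.0002] F_bay [-0.1  0.1  0.2] M [ 1.14 -1.26  0.01] w 0.0002 t 15.37
[([334.2, 218.7], 0.66), ([78.6, 212.2], 0.6)]
0 [[[80.0, 214.7]], [[334.2, 215.1]], [[107.9, 362.8]], [[327.2, 364.7]]]
4 [[[76.1, 217.1]], [[335.1, 217.5]], [[105.1, 367.1]], [[327.9, 369.2]]]
8 [[[72.1, 219.5]], [[336.1, 220.0]], [[102.2, 371.6]], [[328.6, 373.8]]]
shift [ 0.0414  0.0403 -0.0415] rot [-0.0069  0.0006  0.0003] rows 2 per [ 0.0207  0.0201 -0.0208] [-0.0035  0.0003  0.0002]
```

```bash
python3 - <<'E'
from h import *
gob(38,-50,21)
E
```

```text
shift [-0.0134 -0.0049 -0.0144] rot [-0.0069  0.0006  0.0003] rows 1 per [-0.0134 -0.0049 -0.0144] [-0.0069  0.0006  0.0003]
```

Call:
apply_moves(increments=[-0.004, -0.0015, -0.0045, -0.003, 0, 0, -0.004, -0.0015, -0.0045, -0.003, 0, 0, -0.004, -0.0015, -0.0045, 0, 0, 0, 0, 0, 0, 0, 0, 0, 0, 0, 0, 0, 0, 0])

```text
t: 15.88
eef_pos: [0.4967, -0.0167, 0.1243]
ee_rot: [-2.614, -0.002, 2.3]
force: [-1.0, -0.0, -0.3]
width: 0.0005
```

Call:
apply_moves(increments=[-0.0008, 0, -0.0014, 0, 0, 0, -0.0008, 0, -0.0014, 0, 0, 0])

```text
t: 16.05
eef_pos: [0.4963, -0.0168, 0.1221]
ee_rot: [-2.615, -0.0, 2.302]
force: [2.6, 0.3, 5.6]
width: 0.0
```

```bash
python3 - <<'E'
from h import *
rep()
E
```

```text
bay xyz mm [ 38.4 -50.7  14.4] rot err [ 0.002  -0.0023  0.0008] F_bay [0.9 1.5 5.9] M [ 0.48 -1.28  0.26] w 0.0 t 16.05
```

Call:
apply_moves(increments=[-0.0014, 0, -0.002, 0, 0, 0, -0.0014, 0, -0.002, 0, 0, 0])

```text
t: 16.22
eef_pos: [0.4962, -0.0168, 0.1201]
ee_rot: [-2.618, 0.004, 2.304]
force: [3.3, 0.9, 9.8]
width: 0.0003
```

Call:
apply_moves(increments=[-0.0016, -0.0002, -0.0024, 0, 0, 0, -0.0016, -0.0002, -0.0024, 0, 0, 0])

```text
t: 16.38
eef_pos: [0.4962, -0.0169, 0.1183]
ee_rot: [-2.622, 0.008, 2.308]
force: [1.8, 2.6, 14.0]
width: 0.0008
```

```bash
python3 - <<'E'
from h import *
rep()
E
```

```text
bay xyz mm [ 36.6 -50.8  11.1] rot err [ 0.0039  0.0083 -0.005 ] F_bay [ 4.4 -0.7 13.7] M [ 0.31  0.07 -0.19] w 0.0008 t 16.38
```

Call:
apply_moves(increments=[-0.0018, -0.0002, -0.0028, 0.001, 0.004, -0.002, -0.0018, -0.0002, -0.0028, 0.001, 0.004, -0.002])

```text
t: 16.55
eef_pos: [0.4962, -0.0169, 0.117]
ee_rot: [-2.621, 0.007, 2.308]
force: [2.5, 2.5, 17.0]
width: -0.0
```

Call:
apply_moves(increments=[-0.002, -0.0003, -0.0032, 0.001, 0.004, -0.002, -0.002, -0.0003, -0.0032, 0.001, 0.004, -0.002])

```text
t: 16.72
eef_pos: [0.4962, -0.0169, 0.1156]
ee_rot: [-2.621, 0.006, 2.308]
force: [2.6, 3.6, 20.3]
width: 0.0007
```

```bash
python3 - <<'E'
from h import *
rep()
E
```

```text
bay xyz mm [ 35.3 -50.7   8.7] rot err [ 0.0022  0.0063 -0.0056] F_bay [ 6.4 -1.  19.7] M [-0.06  0.98 -0.32] w 0.0007 t 16.72
```

```bash
ls pics; python3 - <<'E'
from h import *
im=cv2.imread('pics/c1537.png'); a=im[185:255,0:160]; b=im[185:255,250:410]
out=np.vstack([cv2.resize(cv2.convertScaleAbs(x,alpha=1.5),(800,290),interpolation=cv2.INTER_CUBIC) for x in (a,b)]); cv2.imwrite('pics/cc.png',out)
E
```

```text
c1536.png
s0.png
st.png
t0.png
w0.png
w1.png
w1c.png
w2.png
w3.png
w4.png
w4c.png
w5.png
w6.png
w6c.png[ WARN:0@0.543] global loadsave.cpp:275 findDecoder imread_('pics/c1537.png'): can't open/read file: check file path/integrity
Traceback (most recent call last):
TypeError: 'NoneType' object is not subscriptable
```

```bash
python3 - <<'E'
from h import *
im=cv2.imread('pics/c1536.png'); a=im[185:255,0:160]; b=im[185:255,250:410]
out=np.vstack([cv2.resize(cv2.convertScaleAbs(x,alpha=1.5),(800,290),interpolation=cv2.INTER_CUBIC) for x in (a,b)]); cv2.imwrite('pics/cc.png',out)
E
```

```text
(no output)
```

View pics/cc.png

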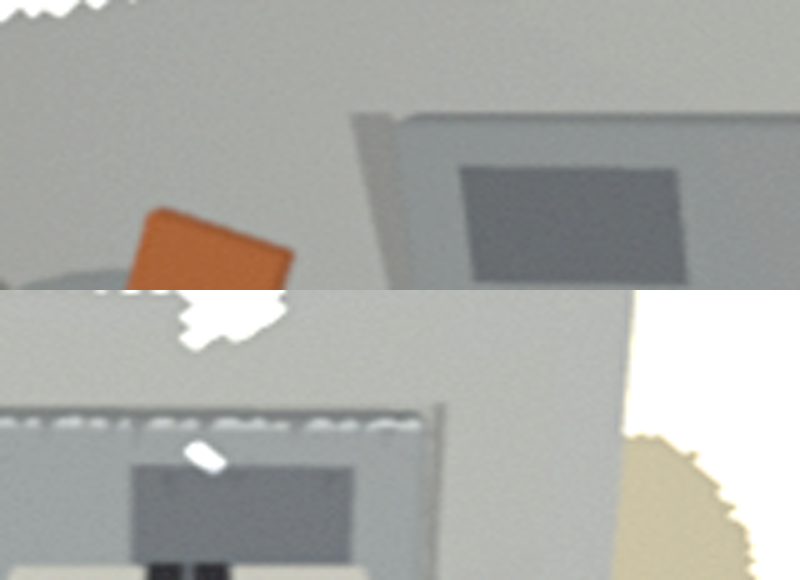

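Call:
apply_moves(increments=[0.004, 0.003, 0.008, 0, 0, 0, 0.006, 0.005, 0.013, 0, 0, 0, 0.014, 0.012, -0.004, 0, 0.003, -0.002, 0.02, 0.018, -0.014, 0, 0.003, -0.002, 0.014, 0.012, -0.01, 0, 0, 0, 0, 0, 0, 0, 0, 0, 0, 0, 0, 0, 0, 0])

```text
t: 17.3
eef_pos: [0.5572, 0.0365, 0.1116]
ee_rot: [-2.622, 0.002, 2.303]
force: [-0.0, -1.1, -0.1]
width: 0.0002
```

```bash
python3 - <<'E'
from h import *
corners(); gob(-37,-50,24)
E
```

```text
bay xyz mm [-36.9 -49.7  45.8] rot err [-0.0012  0.0042 -0.0006] F_bay [ 0.6  0.8 -0.5] M [ 1.1  -1.11  0.01] w 0.0002 t 17.3
[([327.6, 79.4], 0.92), ([49.9, 76.4], 0.9), ([72.2, 267.6], 0.74)]
0 [[[54.2, 82.8]], [[327.6, 79.7]], [[84.4, 260.5]], [[322.2, 261.6]]]
4 [[[49.5, 82.7]], [[328.4, 79.4]], [[80.8, 263.5]], [[322.8, 264.6]]]
8 [[[44.6, 82.6]], [[329.3, 79.1]], [[77.2, 266.6]], [[323.5, 267.8]]]
shift [-0.0077 -0.0065 -0.0191] rot [-0.0011  0.0041 -0.0003] rows 1 per [-0.0077 -0.0065 -0.0191] [-0.0011  0.0041 -0.0003]
```

Call:
apply_moves(increments=[-0.0025, -0.0022, -0.006, 0, 0.002, 0, -0.0025, -0.0022, -0.006, 0, 0.002, 0, -0.002, -0.0018, -0.005, 0, 0, 0, 0, 0, 0, 0, 0, 0, 0, 0, 0, 0, 0, 0])

```text
t: 17.82
eef_pos: [0.5467, 0.0274, 0.0946]
ee_rot: [-2.619, -0.001, 2.301]
force: [0.5, -0.6, -0.6]
width: 0.0006
```

Call:
apply_moves(increments=[-0.001, 0, -0.0016, 0, 0, 0, -0.001, 0, -0.0016, 0, 0, 0])

```text
t: 17.98
eef_pos: [0.5454, 0.0271, 0.0921]
ee_rot: [-2.621, -0.0, 2.302]
force: [2.9, 0.3, 4.1]
width: 0.0004
```

```bash
python3 - <<'E'
from h import *
rep()
E
```

```text
bay xyz mm [-33.7 -50.5  21.4] rot err [-0.0017  0.0018  0.0009] F_bay [-0.   1.7  4.7] M [ 0.68 -1.59  0.31] w 0.0004 t 17.98
```

Call:
apply_moves(increments=[0.0005, 0.001, -0.003, 0, 0, 0, -0.0005, 0, -0.0026, 0, 0, 0])

```text
t: 18.15
eef_pos: [0.546, 0.0275, 0.0885]
ee_rot: [-2.62, 0.002, 2.303]
force: [0.4, 1.9, 10.2]
width: 0.0001
```

Call:
apply_moves(increments=[-0.001, 0, -0.0024, 0, 0, 0, -0.0012, 0, -0.0024, 0, 0, 0])

```text
t: 18.32
eef_pos: [0.5457, 0.0275, 0.0866]
ee_rot: [-2.622, 0.005, 2.305]
force: [1.7, 1.3, 12.8]
width: 0.0002
```

```bash
python3 - <<'E'
from h import *
rep()
E
```

```text
bay xyz mm [-36.9 -50.7  16.8] rot err [ 0.0013  0.0063 -0.0025] F_bay [ 4.6  0.1 12.1] M [-0.2   0.05  0.06] w 0.0002 t 18.32
```

Call:
apply_moves(increments=[-0.0013, 0, -0.0028, 0, 0.003, -0.001, -0.0013, 0, -0.0028, 0, 0.003, -0.001])

```text
t: 18.48
eef_pos: [0.5456, 0.0275, 0.0851]
ee_rot: [-2.619, 0.006, 2.306]
force: [1.7, 1.6, 14.9]
width: 0.0003
```

Call:
apply_moves(increments=[-0.0015, -0.0001, -0.003, 0, 0.003, -0.001, -0.0015, -0.0001, -0.003, 0, 0.003, -0.001])

```text
t: 18.65
eef_pos: [0.5455, 0.0273, 0.0838]
ee_rot: [-2.617, 0.006, 2.308]
force: [1.3, 1.2, 16.9]
width: 0.0006
```

```bash
python3 - <<'E'
from h import *
rep()
E
```

```text
bay xyz mm [-38.  -50.7  14.3] rot err [ 0.0053  0.0038 -0.0054] F_bay [ 6.9 -0.1 15.5] M [-0.33  0.71 -0.11] w 0.0006 t 18.65
```

Call:
apply_moves(increments=[-0.002, -0.0006, -0.0032, 0, 0.003, -0.001, -0.002, -0.0006, -0.0034, 0, 0.003, -0.001])

```text
t: 18.82
eef_pos: [0.5451, 0.027, 0.0822]
ee_rot: [-2.617, 0.008, 2.31]
force: [0.1, 3.1, 17.7]
width: 0.0005
```

Call:
apply_moves(increments=[-0.002, -0.0006, -0.0036, 0, 0.003, -0.001, -0.002, -0.0006, -0.0036, 0, 0.003, -0.001])

```text
t: 18.98
eef_pos: [0.5447, 0.0266, 0.0804]
ee_rot: [-2.617, 0.009, 2.312]
force: [1.9, 1.4, 12.2]
width: 0.0005
```

```bash
python3 - <<'E'
from h import *
rep()
E
```

```text
bay xyz mm [-38.8 -50.7  10.8] rot err [ 0.0071  0.0054 -0.0097] F_bay [ 4.1  0.2 11.8] M [-0.14  0.07  0.06] w 0.0005 t 18.98
```

Call:
apply_moves(increments=[0.004, 0.003, 0.008, 0, 0, 0, 0.007, 0.006, 0.017, 0, 0.003, -0.003, 0.02, -0.022, 0.004, 0, 0.003, -0.003, 0.02, -0.022, 0, 0, 0, 0, 0.02, -0.022, 0, 0, 0, 0, 0.004, -0.005, 0, 0, 0, 0, 0, 0, 0, 0, 0, 0, 0, 0, 0, 0, 0, 0])

```text
t: 19.65
eef_pos: [0.624, -0.0347, 0.1135]
ee_rot: [-2.616, 0.005, 2.309]
force: [-0.8, 0.6, 0.3]
width: 0.0006
```

```bash
python3 - <<'E'
from h import *
corners(); gob(-38,50,24)
E
```

```text
bay xyz mm [-37.8  47.9  48.5] rot err [ 0.0048  0.0021 -0.0062] F_bay [ 0.3 -0.9  0.2] M [ 1.2  -1.18 -0.04] w 0.0006 t 19.65
[([490.2, 261.4], 0.85), ([518.1, 82.5], 0.83), ([247.6, 76.7], 0.67), ([252.0, 262.0], 0.58)]
0 [[[244.8, 78.6]], [[515.2, 82.2]], [[249.8, 258.4]], [[486.0, 258.9]]]
4 [[[243.8, 78.2]], [[519.7, 82.0]], [[249.1, 261.4]], [[489.4, 261.8]]]
8 [[[242.8, 77.9]], [[524.4, 81.8]], [[248.4, 264.5]], [[493.0, 264.8]]]
shift [-0.0072 -0.0103 -0.0214] rot [ 0.0048  0.0019 -0.0073] rows 1 per [-0.0072 -0.0103 -0.0214] [ 0.0048  0.0019 -0.0073]
```

Call:
apply_moves(increments=[-0.0024, -0.0034, -0.0065, 0.002, 0.001, -0.004, -0.0024, -0.0034, -0.0065, 0.002, 0.001, -0.003, -0.0015, -0.002, -0.005, 0, 0, 0, 0, 0, 0, 0, 0, 0, 0, 0, 0, 0, 0, 0])

```text
t: 20.17
eef_pos: [0.6147, -0.0409, 0.0938]
ee_rot: [-2.617, -0.001, 2.306]
force: [0.5, -0.0, 1.2]
width: 0.0004
```

Call:
apply_moves(increments=[-0.001, 0, -0.0016, 0, 0, 0, -0.001, 0, -0.0016, 0, 0, 0])

```text
t: 20.33
eef_pos: [0.6125, -0.0406, 0.0905]
ee_rot: [-2.617, -0.001, 2.306]
force: [-0.4, -0.4, -0.2]
width: 0.0003
```

```bash
python3 - <<'E'
from h import *
rep()
E
```

```text
bay xyz mm [-38.5  44.6  22.3] rot err [ 0.     -0.0014 -0.0035] F_bay [ 0.4  0.1 -0.5] M [ 1.17 -1.19  0.02] w 0.0003 t 20.33
```

Call:
apply_moves(increments=[0.001, -0.002, -0.002, 0, 0, 0, 0.0005, -0.002, -0.002, 0, 0, 0, 0, -0.001, -0.002, 0, 0, 0])

```text
t: 20.58
eef_pos: [0.6144, -0.0455, 0.0844]
ee_rot: [-2.618, -0.0, 2.307]
force: [0.1, -0.2, -0.3]
width: 0.0004
```

Call:
apply_moves(increments=[-0.001, -0.0002, -0.0018, 0, 0, 0, -0.001, -0.0002, -0.0018, 0, 0, 0])

```text
t: 20.75
eef_pos: [0.6137, -0.0459, 0.081]
ee_rot: [-2.62, 0.001, 2.307]
force: [2.8, 3.6, 8.0]
width: 0.0005
```

```bash
python3 - <<'E'
from h import *
rep()
E
```

```text
bay xyz mm [-40.9  49.4  12.8] rot err [-0.0003  0.002  -0.0048] F_bay [ 0.1 -0.9  9.2] M [ 1.56 -1.03 -0.23] w 0.0005 t 20.75
```

Call:
apply_moves(increments=[-0.002, -0.0006, -0.002, 0, 0, 0, -0.002, -0.0006, -0.002, 0, 0, 0])

```text
t: 20.92
eef_pos: [0.6136, -0.0459, 0.0792]
ee_rot: [-2.626, 0.006, 2.31]
force: [3.0, 3.6, 10.7]
width: 0.0003
```

Call:
apply_moves(increments=[-0.0016, -0.0002, -0.0028, 0, 0, 0, -0.0016, -0.0002, -0.0028, 0, 0, 0])

```text
t: 21.08
eef_pos: [0.6136, -0.0459, 0.0776]
ee_rot: [-2.63, 0.011, 2.314]
force: [1.4, 2.4, 13.9]
width: 0.0004
```

Call:
apply_moves(increments=[-0.0018, -0.0002, -0.0032, 0, 0, 0, -0.0018, -0.0002, -0.0032, 0, 0, 0])

```text
t: 21.25
eef_pos: [0.6135, -0.0458, 0.0765]
ee_rot: [-2.634, 0.017, 2.318]
force: [1.0, 4.1, 16.1]
width: 0.0006
```

```bash
python3 - <<'E'
from h import *
rep()
E
```

```text
bay xyz mm [-43.1  49.2   8.8] rot err [ 0.0019  0.0236 -0.015 ] F_bay [ 5.1 -2.4 15.7] M [ 0.33  0.69 -0.43] w 0.0006 t 21.25
```

Call:
apply_moves(increments=[0.003, 0.003, 0.008, 0, 0.01, -0.007, -0.001, -0.001, 0.008, 0, 0.01, -0.007, -0.002, -0.002, 0.004, 0, 0, 0, 0, 0, 0, 0, 0, 0])

```text
t: 21.58
eef_pos: [0.6135, -0.0455, 0.0982]
ee_rot: [-2.62, 0.005, 2.304]
force: [0.3, 0.3, -0.2]
width: 0.0003
```

```bash
python3 - <<'E'
from h import *
corners(); gob(-35,49,18)
E
```

```text
bay xyz mm [-32.5  48.9  27.7] rot err [ 0.0018  0.0049 -0.0017] F_bay [-0.5 -0.   0.1] M [ 1.13 -1.21  0.04] w 0.0003 t 21.58
[([510.1, 283.6], 0.84), ([241.0, 86.7], 0.69), ([542.1, 91.0], 0.61)]
0 [[[241.1, 88.7]], [[540.4, 91.8]], [[248.0, 283.9]], [[504.8, 282.7]]]
4 [[[240.0, 88.6]], [[545.9, 91.9]], [[247.2, 287.7]], [[508.9, 286.3]]]
8 [[[238.8, 88.5]], [[551.6, 91.9]], [[246.4, 291.6]], [[513.1, 290.1]]]
shift [-0.0016 -0.0019 -0.0089] rot [ 0.002   0.0039 -0.0017] rows 1 per [-0.0016 -0.0019 -0.0089] [ 0.002   0.0039 -0.0017]
```

Call:
apply_moves(increments=[-0.001, -0.0008, -0.0045, 0.001, 0.002, -0.001, -0.001, -0.0008, -0.0045, 0.001, 0.002, -0.001, -0.0005, -0.0005, -0.001, 0, 0, 0, 0, 0, 0, 0, 0, 0])

```text
t: 22.02
eef_pos: [0.6096, -0.0479, 0.0848]
ee_rot: [-2.617, -0.001, 2.302]
force: [1.2, 1.2, 3.3]
width: 0.0001
```

Call:
apply_moves(increments=[-0.001, -0.0002, -0.0018, 0, 0, 0, -0.001, -0.0002, -0.0018, 0, 0, 0])

```text
t: 22.18
eef_pos: [0.6095, -0.0479, 0.0823]
ee_rot: [-2.619, 0.001, 2.304]
force: [0.8, 3.6, 9.3]
width: 0.0004
```

```bash
python3 - <<'E'
from h import *
rep()
E
```

```text
bay xyz mm [-36.4  48.1  11.7] rot err [ 0.0006  0.0014 -0.0015] F_bay [ 2.  -2.2  9.5] M [ 1.   -0.33 -0.29] w 0.0004 t 22.18
```

Call:
apply_moves(increments=[-0.0016, 0.0001, -0.0026, 0, 0.002, -0.001, -0.0016, 0.0001, -0.0026, 0, 0.002, -0.001])

```text
t: 22.35
eef_pos: [0.6095, -0.0479, 0.0805]
ee_rot: [-2.618, 0.004, 2.306]
force: [2.8, 2.0, 12.8]
width: 0.0005
```

Call:
apply_moves(increments=[-0.002, 0.0001, -0.0034, 0, 0.004, -0.002, -0.002, 0.0001, -0.0034, 0, 0.004, -0.002, -0.002, 0, -0.0036, 0, 0.004, -0.002])

```text
t: 22.6
eef_pos: [0.6095, -0.0478, 0.0784]
ee_rot: [-2.615, 0.007, 2.306]
force: [2.1, 3.6, 17.8]
width: 0.0001
```

Call:
apply_moves(increments=[-0.002, 0, -0.0038, 0, 0.004, -0.002, -0.002, 0, -0.004, 0, 0.004, -0.002])

```text
t: 22.77
eef_pos: [0.6095, -0.0478, 0.0773]
ee_rot: [-2.612, 0.009, 2.307]
force: [0.6, 4.7, 20.8]
width: 0.0007
```

```bash
python3 - <<'E'
from h import *
rep()
E
```

```text
bay xyz mm [-39.   48.    7.3] rot err [ 0.0105  0.0013 -0.0044] F_bay [ 7.3 -3.  19.8] M [-0.17  1.32 -0.43] w 0.0007 t 22.77
```

Call:
apply_moves(increments=[0.004, 0.003, 0.008, 0, 0, 0, 0.008, 0.007, 0.02, 0.004, 0, -0.002, 0.006, 0.02, 0.02, 0.004, 0, -0.002, 0, 0.025, 0.022, 0, 0, 0, 0, 0.025, 0.015, 0, 0, 0, 0, 0, 0, 0, 0, 0, 0, 0, 0, 0, 0, 0])

```text
t: 23.35
eef_pos: [0.6271, 0.0347, 0.1668]
ee_rot: [-2.616, 0.001, 2.301]
force: [-0.1, -0.0, -1.0]
width: 0.0005
```

```bash
python3 - <<'E'
from h import *
from scipy.optimize import least_squares
rep(); T=tool(); np.save('T7.npy',T); save('wrist','w7.png')
r=finder.landmark_of('wrist','corner'); print([(np.round(x['point'],1).tolist(),round(x['conf'],2)) for x in r[:5]])
for z in (0,4,8): print(z,[proj('wrist',o+B@np.array([x,y,z])/1e3,T).round(1).tolist() for x in (50,-50) for y in (70,-70)])
m=proj('wrist',o,T)[0]; c0=int(max(0,m[0]-190));r0=int(max(0,m[1]-110)); print(c0,r0)
im=cv2.imread('pics/w7.png')[r0:r0+220,c0:c0+290]; cv2.imwrite('pics/w7c.png',cv2.resize(cv2.convertScaleAbs(im,alpha=1.3),None,fx=2.7,fy=2.7,interpolation=cv2.INTER_CUBIC))
E
```

```text
bay xyz mm [-53.4  -1.7 119. ] rot err [ 0.0023 -0.001   0.0014] F_bay [-0.4 -0.1 -0.9] M [ 1.12 -1.24  0.01] w 0.0005 t 23.35
[([378.1, 200.7], 0.88), ([183.1, 61.9], 0.64), ([194.0, 202.3], 0.59)]
0 [[[182.3, 60.1]], [[386.4, 59.7]], [[192.5, 200.2]], [[377.1, 199.9]]]
4 [[[180.6, 59.6]], [[387.9, 59.2]], [[191.2, 201.7]], [[378.4, 201.4]]]
8 [[[179.0, 59.1]], [[389.5, 58.6]], [[189.9, 203.2]], [[379.6, 202.9]]]
94 23
```

View pics/w7c.png

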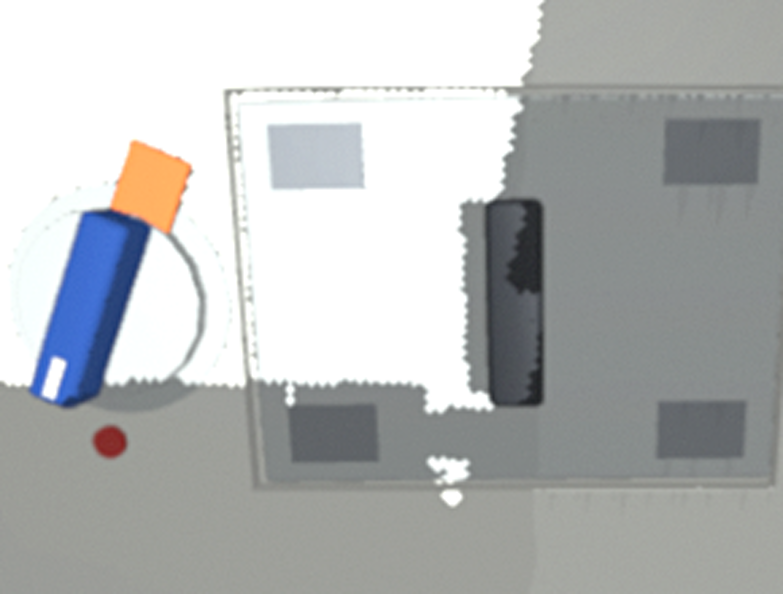

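```bash
python3 - <<'E'
from h import *
from scipy.optimize import least_squares
T=np.load('T7.npy'); P=[(36,50),(36,-50),(-36,-50),(-36,50)]
U=np.array([(316,156),(712,152),(701,430),(334,433)])/2.7+[94,23]
def f(q):
    Q=R.from_rotvec(q[3:]).as_matrix(); return (np.array([proj('wrist',o+B@((Q@np.array([x,y,0])+q[:3])/1e3),T)[0] for x,y in P])-U).ravel()
r=least_squares(f,np.zeros(6),x_scale=[1,1,1,.01,.01,.01],diff_step=1e-3)
Q=R.from_rotvec(r.x[3:]).as_matrix(); print(r.x.round(3),np.abs(r.fun).max()); print([ (Q@np.array([x,y,0])+r.x[:3]).round(1).tolist() for x,y in [(50,70),(50,-70),(-50,-70),(-50,70)]])
# collar bar angle
for a in (15,20,25,30):
    a_=np.radians(a); d=np.array([np.cos(a_),-np.sin(a_),0]); print(a,[((proj('wrist',o+B@(np.array([0,.104,.028])+k*d),T)[0]-[94,23])*2.7).round().tolist() for k in (-.022,.022)],((proj('wrist',o+B@(np.array([0,.104,.006])+.041*d),T)[0]-[94,23])*2.7).round().tolist())
gob(37,-50,45)
E
```

```text
[ 0.384 -0.283  4.316 -0.007 -0.006  0.008] 0.10290766373071847
[[49.8, 70.1, 4.1], [51.0, -69.9, 5.1], [-49.0, -70.7, 4.5], [-50.2, 69.3, 3.6]]
15 [[71.0, 398.0], [96.0, 221.0]] [143.0, 143.0]
20 [[64.0, 396.0], [104.0, 223.0]] [157.0, 148.0]
25 [[56.0, 393.0], [112.0, 226.0]] [170.0, 153.0]
30 [[49.0, 390.0], [119.0, 230.0]] [183.0, 160.0]
shift [-0.1178 -0.0402 -0.0184] rot [ 0.0029 -0.0016  0.0019] rows 4 per [-0.0295 -0.0101 -0.0046] [ 0.0007 -0.0004  0.0005]
```

```bash
python3 - <<'E'
from h import *
from scipy.optimize import least_squares
T=np.load('T7.npy')
def fit(P,U):
    U=np.array(U)/2.7+[94,23]
    def f(q):
        c,s=np.cos(q[3]),np.sin(q[3]); return (np.array([proj('wrist',o+B@np.array([q[0]+c*x-s*y,q[1]+s*x+c*y,q[2]])/1e3,T)[0] for x,y in P])-U).ravel()
    r=least_squares(f,np.zeros(4),x_scale=[1,1,1,.01],diff_step=1e-3); print(r.x.round(3),r.fun.reshape(-1,2).round(2).tolist())
fit([(52.5,72.5),(-52.5,72.5),(-52.5,-72.5)],[(226,90),(253,488),(775,487)])
fit([(50,70),(-50,70),(-50,-70)],[(238,97),(263,482),(768,481)])
fit([(36,50),(36,-50),(-36,-50),(-36,50)],[(316,156),(712,152),(701,430),(334,433)])
E
```

```text
[ 0.139  0.164  2.032 -0.   ] [[-0.41, -0.49], [0.89, 0.24], [-0.45, 0.3]]
[ 0.094 -0.474  3.526 -0.004] [[-0.36, 0.16], [0.28, -0.47], [0.11, 0.3]]
[ 0.406 -0.345  4.267  0.008] [[0.13, 0.03], [0.02, -0.01], [0.0, -0.11], [-0.16, 0.08]]
```

```bash
cat >> h.py <<'E'
o=o+B[:,2]*.0032
def col(deg,z):  # half-turned grip, bar deg clockwise of bay x
    a=np.radians(180-deg); Rt=R.from_rotvec(B[:,2]*a).as_matrix()@Rtool(B); go(o+B@np.array([0,104,z])/1e3,Rt)
E
python3 - <<'E'
from h import *
T=np.load('T7.npy')
for a in (15,20,25):
    a_=np.radians(a); d=np.array([np.cos(a_),-np.sin(a_),0]); print(a,[((proj('wrist',o+B@(np.array([0,.104,.028])+k*d),T)[0]-[94,23])*2.7).round().tolist() for k in (-.022,.022)],((proj('wrist',o+B@(np.array([0,.104,.006])+.041*d),T)[0]-[94,23])*2.7).round().tolist())
col(21,90)
E
```

```text
15 [[66.0, 401.0], [91.0, 221.0]] [138.0, 143.0]
20 [[58.0, 399.0], [99.0, 224.0]] [152.0, 147.0]
25 [[50.0, 396.0], [106.0, 227.0]] [166.0, 153.0]
shift [ 0.0268 -0.1173  0.0048] rot [1.0365 0.9298 2.403 ] rows 24 per [ 0.0011 -0.0049  0.0002] [0.0432 0.0387 0.1001]
```

Call:
apply_moves(increments=[0.002, -0.006, 0.001, 0.043, 0.038, 0.1, 0.002, -0.006, 0.001, 0.043, 0.038, 0.1, 0.002, -0.006, 0.001, 0.043, 0.038, 0.1, 0.002, -0.006, 0.001, 0.043, 0.038, 0.1, 0.001, -0.006, 0, 0.043, 0.038, 0.1, 0.001, -0.006, 0, 0.043, 0.038, 0.1, 0.001, -0.006, 0, 0.043, 0.038, 0.1, 0.001, -0.006, 0, 0.043, 0.038, 0.1, 0.001, -0.006, 0, 0.043, 0.038, 0.1, 0.001, -0.006, 0, 0.043, 0.038, 0.1, 0.001, -0.006, 0, 0.043, 0.038, 0.1, 0.001, -0.006, 0, 0.043, 0.038, 0.1, 0.001, -0.006, 0, 0.043, 0.038, 0.1, 0.001, -0.006, 0, 0.043, 0.038, 0.1, 0.001, -0.006, 0, 0.043, 0.038, 0.1, 0.001, -0.006, 0, 0.043, 0.038, 0.1, 0.001, -0.006, 0, 0.043, 0.038, 0.1, 0.001, -0.006, 0, 0.043, 0.038, 0.1, 0.001, -0.006, 0, 0.043, 0.038, 0.1, 0, 0, 0, 0.043, 0.038, 0.1], hand=0.45)

```text
t: 25.12
eef_pos: [0.6356, -0.1078, 0.1494]
ee_rot: [2.724, -0.364, -1.495]
force: [-0.6, -0.1, 0.1]
width: 0.048
```

```bash
python3 - <<'E'
from h import *
col(22,70); print(arm.get_state()['q'].round(2)); rep()
E
```

```text
shift [0.0107 0.0177 0.0044] rot [0.1542 0.1106 0.2979] rows 3 per [0.0036 0.0059 0.0015] [0.0514 0.0369 0.0993]
[ 0.27  0.61  0.    0.24 -1.46  1.21]
bay xyz mm [ 14.9 110.   56.3] rot err [-0.8937 -0.8339 -2.0716] F_bay [ 0.5 -0.3 -0.1] M [ 1.17 -1.11  0.03] w 0.048 t 25.12
```

Call:
apply_moves(increments=[0.003, 0.005, 0.001, 0.042, 0.03, 0.08, 0.003, 0.005, 0.001, 0.042, 0.03, 0.08, 0.002, 0.003, 0, 0.042, 0.03, 0.08, 0, 0, 0, 0.02, 0.015, 0.045, 0, 0, 0, 0, 0, 0, 0, 0, 0, 0, 0, 0])

```text
t: 25.62
eef_pos: [0.6383, -0.1019, 0.1452]
ee_rot: [2.635, -0.185, -1.174]
force: [0.7, -0.7, 0.4]
width: 0.0484
```

```bash
python3 - <<'E'
from h import *
rep(); T=tool(); save('wrist','w8.png'); print(finder.landmark_of('wrist','collar_grip')[:2], proj('wrist',o+B@np.array([0,.104,.0185]),T))
col(22,23); print(arm.get_state()['q'].round(2)); 
E
```

```text
bay xyz mm [  7.7 107.4  55.6] rot err [-1.0439 -0.9284 -2.3811] F_bay [0.1 0.9 0.3] M [ 1.   -1.21 -0.05] w 0.0484 t 25.62
[{'point': [278.8, 236.7], 'conf': 0.58}] [[275.9066418 234.599472 ]]
shift [-0.0095 -0.0041 -0.0322] rot [ 0.0026 -0.0145  0.0012] rows 1 per [-0.0095 -0.0041 -0.0322] [ 0.0026 -0.0145  0.0012]
[ 0.27  0.62  0.02  0.22 -1.46  1.57]
```

Call:
apply_moves(increments=[-0.001, 0.002, -0.008, 0.001, -0.006, 0, -0.002, -0.001, -0.009, 0.001, -0.006, 0, -0.002, -0.002, -0.007, 0, 0, 0, -0.001, -0.001, -0.004, 0, 0, 0, 0, 0, 0, 0, 0, 0])

```text
t: 26.13
eef_pos: [0.6312, -0.1042, 0.1141]
ee_rot: [2.649, -0.19, -1.181]
force: [-0.4, 0.1, 0.6]
width: 0.0483
```

```bash
python3 - <<'E'
from h import *
rep(); col(22,23)
E
```

```text
bay xyz mm [ -2.  104.4  25.3] rot err [-1.027  -0.9196 -2.3815] F_bay [ 0.5 -0.3  0.4] M [ 0.98 -1.07 -0.01] w 0.0483 t 26.13
shift [-0.0024 -0.0016 -0.001 ] rot [ 0.0022 -0.0005  0.0061] rows 1 per [-0.0024 -0.0016 -0.001 ] [ 0.0022 -0.0005  0.0061]
```

Close on the bar gently.

Call:
apply_moves(increments=[-0.0015, -0.001, -0.001, 0, 0, 0, 0, 0, 0, 0, 0, 0, 0, 0, 0, 0, 0, 0, 0, 0, 0, 0, 0, 0, 0, 0, 0, 0, 0, 0, 0, 0, 0, 0, 0, 0, 0, 0, 0, 0, 0, 0, 0, 0, 0, 0, 0, 0], hand=1, force=20)

```text
t: 26.8
eef_pos: [0.6305, -0.1059, 0.114]
ee_rot: [2.65, -0.192, -1.182]
force: [-0.7, 1.1, -0.6]
width: 0.0117
```

```bash
python3 - <<'E'
from h import *
rep(); col(22,23); col(90.2,23)
E
```

```text
bay xyz mm [ -0.6 105.2  24.3] rot err [-1.0245 -0.9202 -2.3807] F_bay [-0.5 -1.3 -0.4] M [ 1.52 -1.07 -0.3 ] w 0.0117 t 26.8
shift [-0.0016  0.0001 -0.0009] rot [0.0036 0.0011 0.0065] rows 1 per [-0.0016  0.0001 -0.0009] [0.0036 0.0011 0.0065]
shift [-0.0016  0.0001 -0.0009] rot [-0.44   -0.3969 -1.0239] rows 10 per [-0.0002  0.     -0.0001] [-0.044  -0.0397 -0.1024]
```

Call:
apply_moves(increments=[0, 0, 0, -0.026, -0.023, -0.061, 0, 0, 0, -0.026, -0.023, -0.061, 0, 0, 0, -0.026, -0.023, -0.061, 0, 0, 0, -0.026, -0.023, -0.061, 0, 0, 0, -0.026, -0.023, -0.061])

```text
t: 27.22
eef_pos: [0.6305, -0.1061, 0.114]
ee_rot: [2.74, -0.348, -1.523]
force: [1.0, -1.7, -1.1]
width: 0.0116
```

```bash
python3 - <<'E'
from h import *
rep(); col(90.2,23)
E
```

```text
bay xyz mm [ -0.5 105.4  24.3] rot err [-0.8924 -0.7972 -2.0652] F_bay [-0.2  1.9 -1.2] M [ 0.64 -1.27  0.32] w 0.0116 t 27.22
shift [-0.0017  0.0003 -0.0009] rot [-0.3072 -0.2763 -0.7077] rows 7 per [-0.0002  0.     -0.0001] [-0.0439 -0.0395 -0.1011]
```

Call:
apply_moves(increments=[0, 0, 0, -0.026, -0.023, -0.061, 0, 0, 0, -0.026, -0.023, -0.061, 0, 0, 0, -0.026, -0.023, -0.061, 0, 0, 0, -0.026, -0.023, -0.061, 0, 0, 0, -0.026, -0.023, -0.061, 0, 0, 0, -0.026, -0.023, -0.061, 0, 0, 0, -0.026, -0.023, -0.061, 0, 0, 0, -0.026, -0.023, -0.061])

```text
t: 27.88
eef_pos: [0.6305, -0.1066, 0.1141]
ee_rot: [3.005, -0.508, -2.151]
force: [1.1, -1.1, -0.5]
width: 0.0121
```

```bash
python3 - <<'E'
from h import *
rep(); col(90.2,23)
E
```

```text
bay xyz mm [-1.000e-01  1.057e+02  2.420e+01] rot err [-0.6769 -0.5987 -1.5527] F_bay [-0.3  1.5 -0.4] M [ 0.69 -1.25  0.31] w 0.0121 t 27.88
shift [-0.0016  0.0008 -0.001 ] rot [-0.0908 -0.081  -0.1944] rows 2 per [-0.0008  0.0004 -0.0005] [-0.0454 -0.0405 -0.0972]
```

Call:
apply_moves(increments=[0, 0, 0, -0.022, -0.02, -0.05, 0, 0, 0, -0.022, -0.02, -0.05, 0, 0, 0, -0.022, -0.02, -0.05, 0, 0, 0, -0.018, -0.016, -0.04])

```text
t: 28.22
eef_pos: [0.6303, -0.1067, 0.1142]
ee_rot: [3.141, -0.522, -2.419]
force: [0.7, -0.8, -0.8]
width: 0.0116
```

```bash
python3 - <<'E'
from h import *
rep(); col(90.2,23); print(B[:,2]@arm.get_state()['moment'])
E
```

```text
bay xyz mm [1.000e-01 1.057e+02 2.420e+01] rot err [-0.5865 -0.5199 -1.3516] F_bay [-0.4  1.1 -0.6] M [ 0.84 -1.18  0.35] w 0.0116 t 28.22
shift [-0.0015  0.0009 -0.0011] rot [-0.0025 -0.0003  0.0069] rows 1 per [-0.0015  0.0009 -0.0011] [-0.0025 -0.0003  0.0069]
0.2210158865644928
```

Call:
apply_moves(increments=[0, 0, 0, -0.015, -0.013, -0.035, 0, 0, 0, -0.015, -0.013, -0.035])

```text
t: 28.38
eef_pos: [0.6302, -0.1066, 0.1142]
ee_rot: [-3.094, -0.52, -2.516]
force: [-0.2, -0.1, 0.2]
width: 0.0125
```

```bash
python3 - <<'E'
from h import *
rep(); col(90.2,23); print(B[:,2]@arm.get_state()['moment'])
E
```

```text
bay xyz mm [1.000e-01 1.055e+02 2.420e+01] rot err [-0.5558 -0.4923 -1.2784] F_bay [ 0.3 -0.   0. ] M [ 1.23 -0.86  0.51] w 0.0125 t 28.38
shift [-0.0014  0.0008 -0.0011] rot [0.0287 0.0271 0.0799] rows 1 per [-0.0014  0.0008 -0.0011] [0.0287 0.0271 0.0799]
0.6120318105248306
```

Call:
apply_moves(increments=[0, 0, 0, 0, 0, 0, 0, 0, 0, 0, 0, 0, 0, 0, 0, 0, 0, 0, 0, 0, 0, 0, 0, 0, 0, 0, 0, 0, 0, 0, 0.004, 0.003, 0.009, 0, 0, 0, 0.008, 0.007, 0.018, 0, 0, 0, 0.01, 0.009, 0.023, 0, 0, 0, 0.01, 0.009, 0.023, 0, 0, 0, 0.01, 0.009, 0.02, 0, 0, 0, 0, 0, 0, 0, 0, 0], hand=0.45)

```text
t: 29.3
eef_pos: [0.6729, -0.0675, 0.2139]
ee_rot: [-3.098, -0.523, -2.511]
force: [0.3, -0.1, 1.0]
width: 0.0481
```

```bash
python3 - <<'E'
from h import *
rep(); T=tool(); np.save('T9.npy',T); im=save('wrist','w9.png'); hsv=cv2.cvtColor(im,cv2.COLOR_RGB2HSV)
def blob(lo,hi,n):
    m=cv2.inRange(hsv,np.array(lo),np.array(hi)); k,l,st,c=cv2.connectedComponentsWithStats(m)
    for i in sorted(range(1,k),key=lambda i:-st[i,4])[:3]: print(n,st[i].tolist(),c[i].round(1).tolist())
blob((5,120,90),(20,255,255),'orange'); blob((100,150,60),(125,255,255),'blue'); blob((45,90,40),(80,255,255),'green')
for n,p in dict(axis=(0,104,28),tongue=(0,67,6),tail=(0,126,28),tongue_unl=(35,91,6)).items(): print(n,proj('wrist',o+B@np.array(p)/1e3,T).round(1))
for x,y in ((50,70),(50,-70),(-50,-70),(-50,70)): print(proj('wrist',o+B@np.array([x,y,0])/1e3,T).round(1))
print(finder.landmark_of('wrist','corner'))
E
```

```text
bay xyz mm [-1.000e-01  1.050e+02  1.394e+02] rot err [-0.5592 -0.4956 -1.2806] F_bay [0.4 0.3 0.9] M [ 1.06 -1.1  -0.03] w 0.0481 t 29.3
orange [282, 226, 19, 19, 182] [291.4, 238.8]
blue [453, 110, 107, 148, 9287] [504.0, 178.7]
blue [407, 0, 97, 65, 4610] [458.0, 34.1]
blue [349, 18, 19, 99, 1439] [358.4, 66.2]
green [214, 31, 22, 21, 394] [224.8, 41.2]
green [278, 144, 10, 10, 71] [282.5, 148.4]
axis [[286.7 206.5]]
tongue [[290.7 241.1]]
tail [[284.  177.5]]
tongue_unl [[331.5 210. ]]
[[349.9 230.1]]
[[354.5 365.5]]
[[251.1 373. ]]
[[231.2 239.8]]
[{'point': [355.1, 365.5], 'conf': 0.96}, {'point': [353.2, 229.6], 'conf': 0.78}, {'point': [233.5, 242.8], 'conf': 0.68}, {'point': [249.1, 370.0], 'conf': 0.63}]
```

```bash
python3 -c "
from h import *
print(arm.job_done())"
```

```text
the job is handed in; nothing more can be done
None
```

The battery cover is on the bay and pressed down at all four corners. The lock collar is turned clockwise to its stop with the orange tongue over the cover. I then let go, backed off about 115 mm and handed in at about 29 s; the hand-in reports no verdict.

**Pressing:** I pressed over each pad with about 18 to 21 N. Corner c gave a clear force drop, from 18 to 12 N. Corner a showed one too, but it was less clear because I had stopped pushing at that moment. Corners b and d showed no distinct drop and simply felt solid up to 20 N. My first press on d slid too far forward on the cover, so I backed off and redid it.

**Flush check:** Before the collar was turned, a fit to the four pads put the corners level with each other to within about 1.5 mm, with b the highest. That fit read about 4 mm above my measured bay plane. I put this down to my bay height being set too low, because the bay's rim in the same picture also read about 2 mm high. So level is well supported, while the exact height is known only to about 2 mm. The visible shadow edges ran across the joint without an obvious step.

**Collar check:** The bar turned with little force, so the tongue met nothing on its way over the cover. The torque rose from 0.2 to 0.6 N m at the stop. In the final picture the tongue lay within about 2 pixels of its locked position, and all four corners were within about 4 pixels of their flush positions.

I did not deliberately touch the spent battery, jar, bottle or tube stripper, but I did not check their positions again at the end.

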